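# Load a test plate onto the narrow anvil of a gauge stand

### The arm

A 6-joint arm with a two-finger parallel gripper is mounted at the origin on the work surface. World frame = base frame: x ahead of the robot, y to its left, z up, the work surface at z = 0. Lengths are in m, angles in rad, forces in N, time in s.
With the tool pointing down it reaches from about 0.425 to 1.125 m from the base axis. Payload 14.9 kg.
Tool frame: the origin (TCP) lies at the very end of the fingers, on their centre line; the grasp point (between the pads) lies 19 mm behind it; z points along the fingers, y is the line along which they close (so a half turn about z gives the same grasp; the last joint's range is limited). The gripper opens to 91 mm and grips with 3 to 60 N. Pads are 32 mm wide; open, the fingers measure 118 mm over their backs; the gripper's body (76 mm by 178 mm) begins 60 mm behind the grasp point.
Start: joints at [1.209, 0.379, 1.734, -0, 1.028, -0.033], TCP at [0.226, 0.663, 0.214] pointing down, gripper open.
Joint ranges: [-2.77, 2.77], [-0.74, 2.19], [0, 2.66], [-1.06, 4.2], [0.31, 2.87], [-3.08, 3.08]. Speed limits (rad/s): [1.89, 1.89, 2.39, 3.14, 3.14, 3.14].

### API

Orientations are given as [roll, pitch, yaw] about the fixed x, y, z axes, in that order (R = Rz(yaw) Ry(pitch) Rx(roll)).
In Python, from station import robot gives the robot as it stands. The module is installed in compiled form; this text tells all that it offers.
- The arm moves only by the tool step_arm, never from a script. Its argument "plan" is a list of rows, each an object of numbers: "rx", "ry", "rz": the turn, a rotation vector about the tool's x, y, z scaled (see below); "tx", "ty", "tz": the shift along the tool's x, y, z scaled (see below); "hand": the finger opening in mm, from 0 to 91.2. In form: [{"rx": .., "ry": .., "rz": .., "tx": .., "ty": .., "tz": .., "hand": ..}, ...]. A call has 1 to 8 rows; each row shifts and turns the commanded pose from where the row before left it, along the tool's axes as they then stand; what a row does not reach is not made up. The controller multiplies each number of a shift by 250 mm and each number of a turn by 45 degrees. A row lasts 1/8 s, in which the tool goes at most 62.5 mm and 10.7 degrees, less where a joint would pass 70% of its speed; a pose out of reach is approached as far as the arm can. A call with a number of a shift or a turn outside -1 to 1 is refused whole. A call with a gripper value outside its range is refused whole. The fingers move at their own pace and stop on an object; "force" is the grip in N (left out, the last holds). Time passes only in rows, so rows that do not move let the fingers close. It gives the time, the measured TCP pose, the force, the opening and the grip force at its end, in the units of the state.
- robot.get_state(): the state, without advancing time (a new reading comes with each control period).
- robot.grab_frame(name): name is "side" or "top" or "wrist"; returns a dict with "frame" (420x560x3 uint8, red, green, blue), "camera_matrix" (3x3 intrinsics, pixels), "R" (3x3) and "t" (3): a world point X has camera coordinates R X + t. Camera axes: x right, y down, z forward; pixel columns grow to the right and rows downward; lengths in m; the calibration is good to about 2 mm. A picture is of the moment at which its call begins. There is no depth.
- robot.close_job(): hands the job in; it is judged then, once.
Trained networks look in the newest picture that a camera, given by its name, has taken for a name from the list of things; names that differ only in an ending like _2 or _b are one class to them, and where a whole thing is asked for, a point or a joint stands for the part that bears it (a point fixed in the world has none). Each returns a list of dicts, best first, with "conf" (0 to 1); they miss things now and then, are a little off and sometimes report something else, mostly with a low value. They report only what shows in the picture. A call takes as long as a camera call. They do not tell look-alikes from the thing itself.
- robot.boxes_of(camera, name): "rect" ([centre column, centre row, width, height] in pixels, round what is visible of it).
- robot.masks_of(camera, name): "mask" (420x560 bool, what is visible of it) and "rect" ([centre column, centre row, width, height] in pixels, round what is visible of it).
- robot.tip_of(camera, name): "uv" ([column, row] in pixels: a listed point, or the origin of a listed thing).
The state is a dict: "clock": time; "q": joint angles; "joint_velocities": joint speeds; "joint_efforts": joint torques, N m; "tcp_pos": TCP position; "tcp_rot": TCP orientation; "wrist_force": force on the tool from outside, world axes, zero at the start; "ft_torque": the same for the moment, N m; "finger_gap": finger opening in m; "grip_force": force on a finger pad.
Only numpy, scipy, OpenCV 4.12 (cv2) and the standard library are available. Lean on these libraries where they do the work, as an engineer would, in place of code of your own. Each camera call takes 0.05 s, during which the arm holds its last target. There are 200 camera calls.

### The job

Build the end stop of the gauge stand: put the tall slim sleeve on the stop post, fully down, and the wide stop collar on top of it, fully home. Then slide the dark test plate, without lifting or tipping it, off the loading deck onto the narrow anvil (the fence helps to square it) until it meets the stop collar and rests level, square and centred on the anvil alone. Leave everything else on the bench where it is.

Things in the scene. Friction and masses are not known exactly. Their poses are not given: they have to be found in the camera images.
- stand: Fixed gauge stand: grey base 10 mm thick and, along its own +x (the sliding direction), a raised deck, a gap, a narrow anvil and a stop post. Origin: on the bench under the anvil's centre, z up. In this frame (mm): base x -260 to 115, y -65 to 85; anvil block x -18 to 18, y -40 to 40, top z 59.
- deck_mid (a point): Point on the raised loading deck's top face (z 60 mm, 1 mm above the anvil), at stand x -155, y 0 mm. The deck spans stand x -250 to -60, y -70 to 90 mm.
- fence_mid (a point): Middle of the top of the fence's inner face. The fence runs along the deck's far (-y) side at stand y -60.5 mm, x -250 to -60 mm, and rises 6 mm above the deck. A square plate against it has its centre at y 0.
- anvil_top (a point): Centre of the anvil's top face, 59 mm above the bench; the plate's centre belongs above this point.
- post_foot (a point): Foot of the stop post, on the base's top face at z 10 mm, 78 mm along +x of the stand from the anvil's centre. The post is upright, 14 mm in diameter, 80 mm tall with a tapered tip (top at z 90 mm).
- plate: Dark flat test plate, 100 (own x) x 120 (own y) x 12 mm, about 0.4 kg, lying on the deck, too wide to grasp. Origin: centre of its underside, z up. Square, its x is along the stand's x; its centre is then over the anvil's centre when its front edge meets the home collar.
- sleeve: Tall slim steel sleeve, upright: 36 mm outside, 18.4 mm bore, 44 mm tall. Origin: centre of its underside. Home on the base its top is at z 54 mm.
- collar: Wide steel stop collar, flat: 56 mm outside, 18.4 mm bore, 24 mm tall. Origin: centre of its underside. Home on the sleeve its underside is at z 54 mm.
- flat_ring: Bystander: thin flat steel ring, 56 mm outside, 32 mm bore, only 10 mm tall. Not for the post. Origin: centre of its underside.
- jar: Bystander: small clear jar, 48 mm diameter, 55 mm tall. Origin: centre of its underside.
- screwdriver: Bystander: screwdriver lying on the bench, 170 mm long along its own x. Origin: on the bench under its middle.
- beaker: Bystander: white cup, 66 mm diameter, 85 mm tall, behind the stand. Origin: centre of its underside.
- bottle: Bystander: amber bottle, 64 mm diameter, 115 mm tall, near the post end of the stand. Origin: centre of its underside.
- weight_block: Bystander: brass block, 50 x 35 x 30 mm. Origin: centre of its underside.
Not all that is in view belongs to the job. What is shaped like the collar but pink is not meant. Of the things that look like the plate, the larger one is meant.

How it is judged:
On the way, in this order (a step that is already met when the one before it is completed fails the run):
1. the sleeve is fully down on the stop post (horizontal distance between sleeve and post_foot below 0.005 m and z of sleeve in the frame of stand below 0.0125 m and angle between sleeve's own z axis and vertical below 0.06 rad), for 0.2 s.
2. the collar is on the post, fully home on the sleeve (all of step 1 and horizontal distance between collar and post_foot below 0.005 m and z of collar in the frame of stand between 0.0515 and 0.0565 m and angle between collar's own z axis and vertical below 0.06 rad), for 0.2 s.
3. the plate lies square and level on the anvil, up to the collar (x of plate in the frame of stand between -0.006 and 0.006 m and y of plate in the frame of stand between -0.01 and 0.01 m and z of plate in the frame of stand between 0.056 and 0.062 m and angle between plate's own z axis and vertical below 0.03 rad and angle between the x axis of plate and the x axis of stand, either way round below 0.09 rad), for 0.2 s.
At the end, for the whole second after the job is handed in: Sleeve on the post, down on the base, and collar on the post, down on the sleeve (each within 2.5 mm); plate centred on the anvil within 6 mm along the slide and 10 mm across, square within 5 degrees, level within 1.7 degrees, clear of the deck; all three at rest (all of step 2 and all of step 3 and linear speed of each of sleeve, collar, plate below 0.01 m/s); the robot touches nothing.
It fails at once if the plate is lifted off its support or tipped (z of plate in the frame of stand above 0.08 m or angle between plate's own z axis and vertical above 0.2 rad).
It fails at once if a bystander (flat ring, jar, screwdriver, cup, bottle or brass block) is moved more than 25 mm (distance of any of flat_ring, jar, screwdriver, beaker, bottle, weight_block from where it was at the start of the episode above 0.025 m).
It also fails if it takes over 72 s, if anything falls off the work surface, if the arm or the gripper's body presses on something with over 40 N, if the wrist force passes 120 N, or if a joint passes its speed limit or range.

## Working session

There is one attempt and no reset: what is moved stays moved. The work goes in short steps, Python scripts to look and compute and a tool call to move; the robot and the scene stay as the last step left them, time stands still between calls to the robot, and variables do not carry over. Pictures are saved under pics/ and viewed, at most 10 in all, crops included, and the job is handed in when it is done.

Besides the shell and the picture viewer there is one more tool, called as name(argument=value, ...) on one line, values as JSON. step_arm: Moves the arm, as the interface text tells. Its arguments: {"type":"object","properties":{"plan":{"type":"array"},"force":{"type":"number"}},"required":["plan"]}

```bash
mkdir -p pics
cat > h.py <<'E'
import numpy as np, cv2
from station import robot
def grab(c):
    f=robot.grab_frame(c); f['K']=np.array(f['camera_matrix']);f['R']=np.array(f['R']);f['t']=np.array(f['t']);return f
def ray(f,uv):
    d=f['R'].T@np.linalg.inv(f['K'])@np.array([uv[0],uv[1],1.]); c=-f['R'].T@f['t']; return c,d
def at_z(f,uv,z):
    c,d=ray(f,uv); return c+d*(z-c[2])/d[2]
def proj(f,X):
    p=f['K']@(f['R']@np.asarray(X,float)+f['t']); return p[:2]/p[2]
def tri(fs,uvs):
    A=np.zeros((3,3));b=np.zeros(3)
    for f,uv in zip(fs,uvs):
        c,d=ray(f,uv);d/=np.linalg.norm(d);P=np.eye(3)-np.outer(d,d);A+=P;b+=P@c
    return np.linalg.solve(A,b)
def save(f,n): cv2.imwrite('pics/'+n,cv2.cvtColor(f['frame'],cv2.COLOR_RGB2BGR))
E
python3 - <<'E'
from h import *
np.set_printoptions(precision=4,suppress=True)
s=robot.get_state();print(s['clock'],s['tcp_pos'],s['tcp_rot'],s['finger_gap'])
F={c:grab(c) for c in('top','side')}
for c in F: save(F[c],c+'0.png'); print(c,-F[c]['R'].T@F[c]['t'])
Z=dict(deck_mid=.06,fence_mid=.066,anvil_top=.059,post_foot=.01,plate=.06,stand=0)
for n in ['stand','deck_mid','fence_mid','anvil_top','post_foot','plate','sleeve','collar','flat_ring','jar','screwdriver','beaker','bottle','weight_block']:
  for c in F:
    for d in robot.tip_of(c,n)[:4]:
      if d['conf']>.2: print(n,c,round(d['conf'],2),np.round(d['uv'],1),at_z(F[c],d['uv'],Z.get(n,0)))
E
```

```text
0.0 [0.2259 0.6622 0.2133] [-3.1406 -0.      2.8128] 0.09112236530359452
top [0.3686 0.0246 1.2059]
side [0.5413 0.9423 0.9096]
stand top 0.64 [237.  201.5] [0.6056 0.1341 0.    ]
stand top 0.41 [305.5 198.4] [ 0.6142 -0.035   0.    ]
stand side 0.59 [266.7 257.9] [0.6116 0.1267 0.    ]
stand side 0.39 [342.1 277.8] [0.4186 0.1874 0.    ]
deck_mid top 0.89 [298.3 187.2] [ 0.6289 -0.0152  0.06  ]
deck_mid side 0.64 [259.5 204.8] [ 0.6382 -0.0149  0.06  ]
fence_mid top 0.69 [297.6 165.5] [ 0.68   -0.0134  0.066 ]
fence_mid side 0.8 [239.6 202.5] [ 0.6932 -0.0161  0.066 ]
anvil_top top 0.69 [230.8 195.8] [0.6076 0.1437 0.059 ]
anvil_top top 0.51 [205.6 201.6] [0.5934 0.2026 0.059 ]
anvil_top side 0.81 [268.3 243. ] [0.6059 0.1291 0.059 ]
post_foot top 0.89 [205.5 205.3] [0.5938 0.2102 0.01  ]
post_foot top 0.26 [296.3 186.5] [ 0.642 -0.012  0.01 ]
post_foot side 0.58 [271.3 280.9] [0.5951 0.2112 0.01  ]
post_foot side 0.52 [341.5 332.5] [0.4312 0.3524 0.01  ]
plate top 0.83 [318.2 282.1] [ 0.4077 -0.0602  0.06  ]
plate top 0.75 [306.9 198.9] [ 0.6008 -0.0353  0.06  ]
plate top 0.23 [267
[... 613 characters left out ...]
23.2] [0.5499 0.4082 0.    ]
flat_ring side 0.73 [284.8 356.8] [0.556  0.4107 0.    ]
jar top 0.61 [441.4 222.6] [ 0.5556 -0.3666  0.    ]
jar side 0.5 [294.7 152.4] [ 0.5442 -0.3534  0.    ]
screwdriver top 0.79 [382.9 155.1] [ 0.7259 -0.2292  0.    ]
screwdriver side 0.57 [238.9 174.2] [ 0.7213 -0.2282  0.    ]
beaker top 0.56 [261.5 140.8] [0.762  0.0755 0.    ]
beaker side 0.72 [213.5 243.8] [0.7587 0.0803 0.    ]
bottle top 0.74 [172.2 162.3] [0.7049 0.2988 0.    ]
bottle top 0.49 [228.5 195.5] [0.6206 0.1555 0.    ]
bottle side 0.93 [226.  308.9] [0.6986 0.2908 0.    ]
weight_block top 0.91 [216.5 278.6] [0.4165 0.1795 0.    ]
weight_block side 0.75 [342.7 279.6] [0.4175 0.1932 0.    ]
```

```bash
cd pics; python3 -c "
import cv2,numpy as np
cv2.imwrite('both.png',cv2.resize(np.vstack([cv2.imread('top0.png')]),(800,600)))"
```

```text
(no output)
```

View pics/both.png

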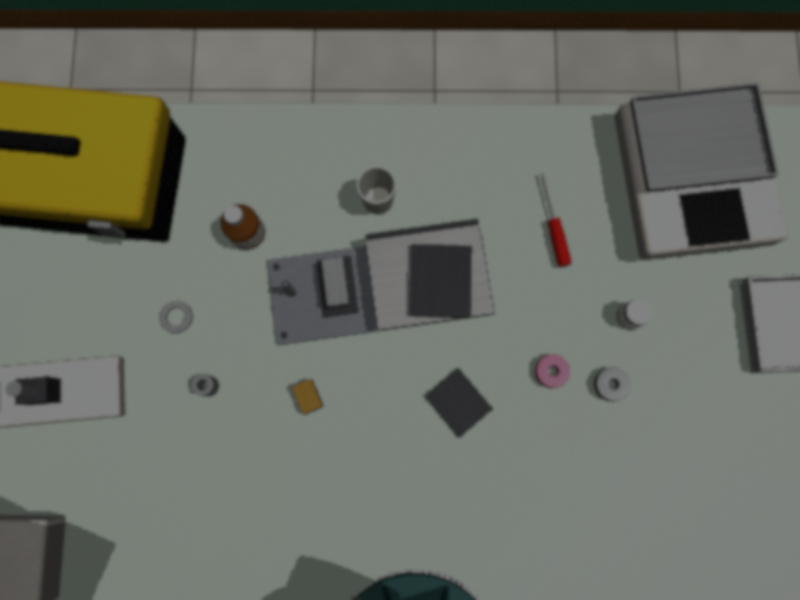

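View pics/side0.png

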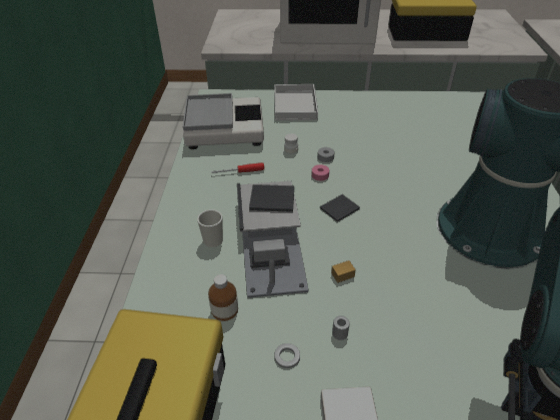

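Top view (800x600 scale): the candidates are below.
- **Collar:** the grey ring at (612,384) or the pink ring at (551,370). The thin flat ring at (176,317) also looks similar. I choose the grey one.
- **Sleeve:** only (203,384).
- **Plate:** the large dark one on the deck at (440,281) or the smaller one at (458,402). I choose the one on the deck.

The side view agrees: grey collar (325,154), pink (320,172), sleeve (341,328), plate (272,198).

Run:
```python
from h import *
from scipy.optimize import least_squares
np.set_printoptions(precision=4,suppress=True)
im=cv2.imread('pics/top0.png');sd=cv2.imread('pics/side0.png')
L=[cv2.resize(a,(400,300),interpolation=cv2.INTER_CUBIC) for a in(im[235:295,365:445],im[150:240,180:350][:, :120],im[245:290,110:170],sd[135:195,280:360])]
cv2.imwrite('pics/crop.png',np.vstack([np.hstack(L[:2]),np.hstack(L[2:])]))
F={c:grab(c) for c in('top','side')}
SP=dict(deck_mid=(-.155,0,.06),fence_mid=(-.155,-.0605,.066),anvil_top=(0,0,.059),post_foot=(.078,0,.01))
obs=[]
for n in SP:
  for c in F:
    for d in robot.tip_of(c,n)[:1]: obs.append((n,c,np.array(d['uv'])))
def T(p,X): 
  c,s=np.cos(p[2]),np.sin(p[2]);return np.array([p[0]+c*X[0]-s*X[1],p[1]+s*X[0]+c*X[1],X[2]])
r=least_squares(lambda p:np.concatenate([proj(F[c],T(p,SP[n]))-uv for n,c,uv in obs]),[.607,.137,1.7],loss='soft_l1')
print('stand',r.x);print(r.fun.reshape(-1,2))
p=r.x
# plate outline
for c in F:
  for d in robot.masks_of(c,'plate')[:3]:
    m=d['mask'].astype(np.uint8); q=cv2.boxPoints(cv2.minAreaRect(cv2.findNonZero(m)))
    k=cv2.findContours(m,0,2)[0];k=max(k,key=cv2.contourArea);k=cv2.approxPolyDP(k,5,True)[:,0]
    W=np.array([at_z(F[c],u,.072)[:2] for u in k]);print(c,d['conf'],'\n',k.tolist(),'\n',W)
for n,h in(('sleeve',.044),('collar',.024)):
  for c in F:
    for d in robot.masks_of(c,n)[:3]:
      e=d['rect'];print(n,c,round(d['conf'],2),e, at_z(F[c],e[:2],h/2))
```

```text
stand [0.6095 0.1362 1.7216]
[[ 2.2954 -0.7085]
 [ 2.5067  1.4168]
 [ 0.1134 -4.9448]
 [ 0.7267 -0.2443]
 [ 2.6877 -4.9652]
 [ 2.7275  1.6947]
 [-1.0288  0.0927]
 [ 0.1784  0.9511]]
top 0.85 
 [[319, 259], [298, 278], [322, 304], [342, 283]] 
 [[ 0.4593 -0.0616]
 [ 0.4161 -0.0139]
 [ 0.3588 -0.0675]
 [ 0.4056 -0.1129]]
top 0.73 
 [[287, 171], [286, 221], [327, 222], [329, 174]] 
 [[ 0.6649  0.0117]
 [ 0.5462  0.0137]
 [ 0.5444 -0.0807]
 [ 0.6582 -0.0867]]
top 0.24 
 [[120, 210], [111, 226], [124, 234], [134, 217]] 
 [[0.57   0.3988]
 [0.5324 0.4172]
 [0.514  0.3861]
 [0.5537 0.3653]]
side 0.78 
 [[252, 186], [251, 209], [292, 209], [291, 186]] 
 [[ 0.6639 -0.0817]
 [ 0.6586  0.0164]
 [ 0.5479  0.0132]
 [ 0.5524 -0.0848]]
side 0.68 
 [[344, 195], [321, 208], [337, 220], [358, 206]] 
 [[ 0.4042 -0.0492]
 [ 0.4698  0.0069]
 [ 0.4293  0.0529]
 [ 0.3694 -0.0041]]
sleeve top 0.65 [143.1, 268.1, 17.1, 15.9] [0.4392 0.3516 0.022 ]
sleeve side 0.8 [339.6, 327.6, 19.1, 21.5] [0.4361 0.3479 0.022 ]
sleeve side 0.57 [210.2, 227.8, 23.6, 37.2] [0.7712 0.0412 0.022 ]
collar top 0.97 [385.6, 260.4, 26.3, 24.7] [ 0.4617 -0.2251  0.012 ]
collar top 0.86 [427.3, 269.4, 27.2, 24.2] [ 0.4409 -0.3235  0.012 ]
collar top 0.51 [141.9, 269.3, 19.9, 16.6] [0.4369 0.3571 0.012 ]
collar side 0.8 [320.4, 172.9, 19.0, 19.9] [ 0.4616 -0.2264  0.012 ]
collar side 0.55 [324.9, 155.3, 12.1, 11.7] [ 0.4439 -0.3223  0.012 ]
```

View pics/crop.png

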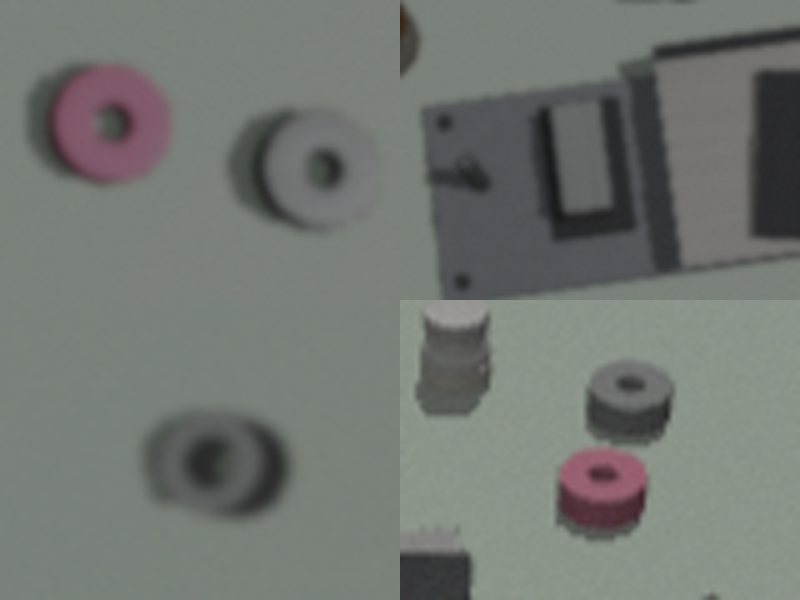

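The grey collar with the small bore sits right of the pink one. The sleeve is the only slim tube, and the plate on the deck is the larger dark one. I'm moving over the sleeve.

step_arm(plan=[{"tx": -0.171,"ty": -0.13},{"tx": -0.171,"ty": -0.13},{"tx": -0.171,"ty": -0.13},{"tx": -0.171,"ty": -0.13},{"tx": -0.171,"ty": -0.13},{"tx": -0.171,"ty": -0.13},{"tx": -0.171,"ty": -0.13},{"rz": 0.23}])

```text
invalid input
```

step_arm(plan=[{"rz": 0.23},{"rz": 0.23},{"rz": 0.23},{"rz": 0.23},{"rz": 0.23},{"rz": 0.0},{"rz": 0}])

```text
invalid input
```

```bash
cat >> h.py <<'E'
np.set_printoptions(precision=4,suppress=True)
def st():
    s=robot.get_state();print('t',s['clock'],s['tcp_pos'],s['tcp_rot'],'gap',s['finger_gap'],'F',np.array(s['wrist_force']),'grip',s['grip_force']);return s
def move(X,yaw=None):
    s=robot.get_state();y=s['tcp_rot'][2];d=np.array(X)-s['tcp_pos']
    u=np.array([np.cos(y)*d[0]+np.sin(y)*d[1],np.sin(y)*d[0]-np.cos(y)*d[1],-d[2]])/.25
    print('move units',u,'rows>=',np.linalg.norm(u)/.25,'' if yaw is None else ('turn first, rz',-(yaw-y)/np.radians(45)))
E
python3 - <<'E'
from h import *
st();f=grab('wrist');save(f,'w1.png');print(-f['R'].T@f['t'],f['R'])
for n in('sleeve','collar','post_foot','anvil_top'):
  for d in robot.masks_of('wrist',n)[:2]: print(n,d['conf'],d['rect'],at_z(f,d['rect'][:2],.044))
  for d in robot.tip_of('wrist',n)[:2]: print(n,d['conf'],d['uv'],at_z(f,d['uv'],dict(post_foot=.01,anvil_top=.059).get(n,0)))
E
```

```text
t 2.3 [0.2261 0.6625 0.2139] [-3.1416 -0.      2.8127] gap 0.0912475048874635 F [-0.3994 -0.2286  0.589 ] grip 0.0
[0.1572 0.6848 0.3848] [[ 0.3228  0.9465 -0.0001]
 [ 0.9139 -0.3117  0.2601]
 [ 0.2461 -0.0841 -0.9656]]
```

View pics/w1.png

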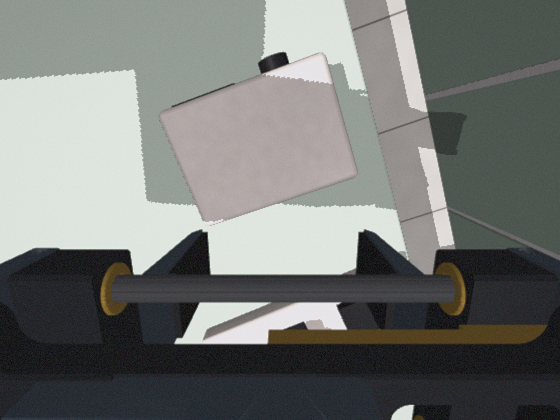

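The picture shows only the gripper and an unrelated box. Rows need all their keys, so I resend.

step_arm(plan=[{"rx": 0,"ry": 0,"rz": 0,"tx": -0.18,"ty": -0.157,"tz": 0,"hand": 91},{"rx": 0,"ry": 0,"rz": 0,"tx": -0.18,"ty": -0.157,"tz": 0,"hand": 91},{"rx": 0,"ry": 0,"rz": 0,"tx": -0.18,"ty": -0.157,"tz": 0,"hand": 91},{"rx": 0,"ry": 0,"rz": 0,"tx": -0.18,"ty": -0.157,"tz": 0,"hand": 91},{"rx": 0,"ry": 0,"rz": 0,"tx": -0.18,"ty": -0.157,"tz": 0,"hand": 91},{"rx": 0,"ry": 0,"rz": 0,"tx": -0.18,"ty": -0.157,"tz": 0,"hand": 91},{"rx": 0,"ry": 0,"rz": 0,"tx": -0.18,"ty": -0.157,"tz": 0,"hand": 91},{"rx": 0,"ry": 0,"rz": 0.23,"tx": 0,"ty": 0,"tz": 0,"hand": 91}])

```text
clock: 3.75
tcp_pos: [0.437, 0.2979, 0.2142]
tcp_rot: [3.141, 0.0, 2.627]
wrist_force: [-0.7, 0.6, 0.4]
finger_gap: 0.0906
grip_force: 0.0
```

step_arm(plan=[{"rx": 0,"ry": 0,"rz": 0.23,"tx": 0,"ty": 0,"tz": 0,"hand": 91},{"rx": 0,"ry": 0,"rz": 0.23,"tx": 0,"ty": 0,"tz": 0,"hand": 91},{"rx": 0,"ry": 0,"rz": 0.23,"tx": 0,"ty": 0,"tz": 0,"hand": 91},{"rx": 0,"ry": 0,"rz": 0.23,"tx": 0,"ty": 0,"tz": 0,"hand": 91},{"rx": 0,"ry": 0,"rz": 0.23,"tx": 0,"ty": 0,"tz": 0,"hand": 91},{"rx": 0,"ry": 0,"rz": 0,"tx": 0,"ty": 0,"tz": 0,"hand": 91}])

```text
clock: 4.5
tcp_pos: [0.4355, 0.3008, 0.214]
tcp_rot: [3.141, -0.0, 1.73]
wrist_force: [-0.7, -0.5, 0.0]
finger_gap: 0.091
grip_force: 0.0
```

Run:
```python
from h import *
st();f=grab('wrist');save(f,'w2.png')
for d in robot.masks_of('wrist','sleeve')[:2]:
    print(d['conf'],d['rect'],at_z(f,d['rect'][:2],.03))
for d in robot.tip_of('wrist','sleeve')[:2]: print(d['conf'],d['uv'],at_z(f,d['uv'],0))
```

```text
t 4.5 [0.4355 0.3008 0.214 ] [ 3.1414 -0.0001  1.73  ] gap 0.09103164969504461 F [-0.7156 -0.5321  0.0003] grip 0.0
0.91 [293.1, 157.7, 29.2, 31.0] [0.4409 0.3467 0.03  ]
0.81 [287.1, 155.8] [0.4343 0.3457 0.    ]
```

View pics/w2.png

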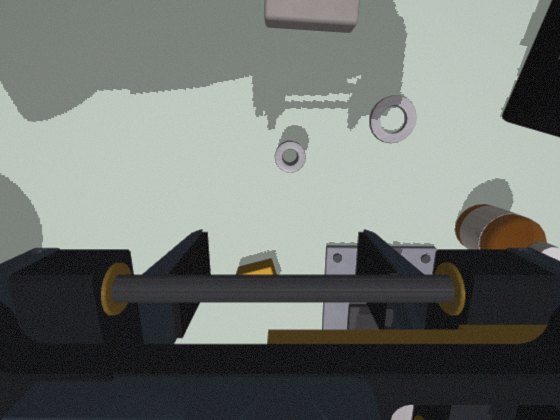

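The sleeve is at (290,156). The flat ring is at (393,119), the stand base's end edge is at row 243 and nearly parallel to the image rows, and the bottle is on the right. I refine the sleeve centre from its circle.

```bash
cat >> h.py <<'E'
def circ(f,X,r,name=None):
    "refine centre of a ring top (outer radius r) near X by Hough on 4x crop"
    u=proj(f,X);v=proj(f,np.array(X)+[r,0,0]);R=np.linalg.norm(u-v);h=int(2*R)+4
    x0,y0=int(u[0])-h,int(u[1])-h
    g=cv2.cvtColor(f['frame'],cv2.COLOR_RGB2GRAY)[max(y0,0):y0+2*h,max(x0,0):x0+2*h];g=cv2.resize(g,None,fx=4,fy=4,interpolation=cv2.INTER_CUBIC)
    c=cv2.HoughCircles(cv2.GaussianBlur(g,(7,7),0),cv2.HOUGH_GRADIENT,1,8,param1=120,param2=12,minRadius=int(R*3.7),maxRadius=int(R*4.4))
    if c is None: print('none');return
    for q in c[0][:3]:
        uv=(q[:2]+.5)/4-.5+[max(x0,0),max(y0,0)];print('circ',uv,q[2]/4,'exp',R,at_z(f,uv,X[2]))
E
python3 - <<'E'
from h import *
f=grab('wrist')
X=at_z(f,(290.5,156.5),.044);circ(f,X,.018);circ(f,X,.0092)
# base end edge: rows where dark base begins
g=cv2.cvtColor(f['frame'],cv2.COLOR_RGB2GRAY).astype(float)
for c in(340,395,420):
    col=g[230:256,c];r=230+np.argmin(np.diff(col))+.5;print(c,r,at_z(f,(c,r),.01))
p=robot.get_state()['tcp_pos'];move([X[0],X[1],.015]);print(X)
E
```

```text
circ [290. 157.] 15.625 exp 15.843669035094035 [0.4365 0.3479 0.044 ]
circ [288.5 158.5] 14.85 exp 15.843669035094035 [0.4351 0.346  0.044 ]
circ [290.  156.5] 8.6 exp 8.106764075615649 [0.4364 0.3484 0.044 ]
340 241.5 [0.5228 0.246  0.01  ]
395 241.5 [0.5958 0.258  0.01  ]
420 243.5 [0.6298 0.2606 0.01  ]
move units [0.1876 0.0366 0.7958] rows>= 3.273770017055927 
[0.4369 0.3485 0.044 ]
```

step_arm(plan=[{"rx": 0,"ry": 0,"rz": 0,"tx": 0.186,"ty": 0.035,"tz": 0,"hand": 91},{"rx": 0,"ry": 0,"rz": 0,"tx": 0,"ty": 0,"tz": 0.2,"hand": 70},{"rx": 0,"ry": 0,"rz": 0,"tx": 0,"ty": 0,"tz": 0.2,"hand": 70},{"rx": 0,"ry": 0,"rz": 0,"tx": 0,"ty": 0,"tz": 0.2,"hand": 70},{"rx": 0,"ry": 0,"rz": 0,"tx": 0,"ty": 0,"tz": 0.2,"hand": 70},{"rx": 0,"ry": 0,"rz": 0,"tx": 0,"ty": 0,"tz": 0,"hand": 60},{"rx": 0,"ry": 0,"rz": 0,"tx": 0,"ty": 0,"tz": 0,"hand": 30},{"rx": 0,"ry": 0,"rz": 0,"tx": 0,"ty": 0,"tz": 0,"hand": 25}], force=25)

```text
clock: 5.7
tcp_pos: [0.438, 0.3489, 0.0161]
tcp_rot: [3.139, -0.001, 1.729]
wrist_force: [0.1, 0.3, 1.0]
finger_gap: 0.043
grip_force: 0.0
```

step_arm(plan=[{"rx": 0,"ry": 0,"rz": 0,"tx": 0,"ty": 0,"tz": 0,"hand": 20},{"rx": 0,"ry": 0,"rz": 0,"tx": 0,"ty": 0,"tz": 0,"hand": 20},{"rx": 0,"ry": 0,"rz": 0,"tx": 0,"ty": 0,"tz": 0,"hand": 20},{"rx": 0,"ry": 0,"rz": 0,"tx": 0,"ty": 0,"tz": 0,"hand": 20}])

```text
clock: 6.2
tcp_pos: [0.4376, 0.3487, 0.0157]
tcp_rot: [3.14, -0.001, 1.729]
wrist_force: [-4.1, -1.3, 13.0]
finger_gap: 0.036
grip_force: 25.0
```

step_arm(plan=[{"rx": 0,"ry": 0,"rz": 0,"tx": 0,"ty": 0,"tz": -0.25,"hand": 20},{"rx": 0,"ry": 0,"rz": 0,"tx": 0,"ty": 0,"tz": -0.25,"hand": 20},{"rx": 0,"ry": 0,"rz": 0,"tx": 0,"ty": 0,"tz": -0.25,"hand": 20},{"rx": 0,"ry": 0,"rz": 0,"tx": -0.17,"ty": 0.108,"tz": 0,"hand": 20},{"rx": 0,"ry": 0,"rz": 0,"tx": -0.17,"ty": 0.108,"tz": 0,"hand": 20},{"rx": 0,"ry": 0,"rz": 0,"tx": -0.17,"ty": 0.108,"tz": 0,"hand": 20},{"rx": 0,"ry": 0,"rz": 0,"tx": -0.17,"ty": 0.108,"tz": 0,"hand": 20},{"rx": 0,"ry": 0,"rz": 0,"tx": -0.17,"ty": 0.108,"tz": 0,"hand": 20}])

```text
clock: 7.2
tcp_pos: [0.6044, 0.1581, 0.2024]
tcp_rot: [3.141, -0.0, 1.729]
wrist_force: [0.6, 2.2, -2.2]
finger_gap: 0.036
grip_force: 25.0
```

step_arm(plan=[{"rx": 0,"ry": 0,"rz": 0,"tx": 0,"ty": 0,"tz": 0,"hand": 20},{"rx": 0,"ry": 0,"rz": 0,"tx": 0,"ty": 0,"tz": 0,"hand": 20}])

```text
clock: 7.45
tcp_pos: [0.6031, 0.1595, 0.2017]
tcp_rot: [3.142, -0.0, 1.729]
wrist_force: [0.0, 0.2, -2.7]
finger_gap: 0.036
grip_force: 25.0
```

Run:
```python
from h import *
st();f=grab('wrist');save(f,'w3.png')
for d in robot.tip_of('wrist','post_foot')[:2]: print(d['conf'],d['uv'],at_z(f,d['uv'],0.01))
for c in('top','side'):
  g=grab(c)
  for d in robot.tip_of(c,'post_foot')[:1]: print(c,d['conf'],d['uv'],at_z(g,d['uv'],0.01))
```

```text
t 7.45 [0.6031 0.1595 0.2017] [ 3.1416 -0.0001  1.7285] gap 0.035952461962727535 F [ 0.0158  0.1512 -2.7445] grip 24.999537030234933
0.61 [283.6, 154.4] [0.597 0.207 0.01 ]
side 0.83 [271.3, 278.8] [0.5954 0.2046 0.01  ]
```

View pics/w3.png

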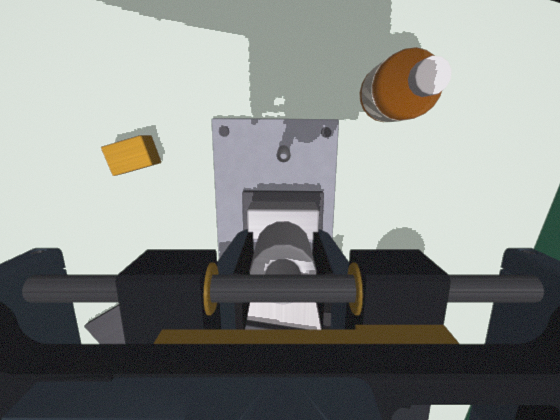

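The post tip shows at (284,154), the base end corners at (212,118) and (338,118), the anvil's front edge at about row 207, and the held sleeve below at (285,270).

Run:
```python
from h import *
import json
f=grab('wrist');g=cv2.cvtColor(f['frame'],cv2.COLOR_RGB2GRAY)
print(g[146:163,274:294])
gf=g.astype(float)
L=[(np.argmin(np.diff(gf[r,200:230]))+200.5,r) for r in range(124,230,6)]
Rr=[(np.argmax(np.diff(gf[r,328:350]))+328.5,r) for r in range(124,220,6)]
T=[(c,np.argmin(np.diff(gf[108:128,c]))+108.5) for c in range(216,255,4)]
for n,P in(('L',L),('R',Rr),('T',T)):
    W=np.array([at_z(f,u,.01)[:2] for u in P]);m=np.median(W,0);vx,vy,x,y=cv2.fitLine(W.astype(np.float32),cv2.DIST_HUBER,0,.01,.01).ravel();print(n,(x,y),np.arctan2(vy,vx),np.arctan2(-vx,vy))
for uv in((283.5,154.5),(284,156)): print(at_z(f,uv,.09))
```

```text
[[170 164 164 166 164 120  93  83  78  77  81  88  96 108 110 108 119 162
  166 169]
 [168 165 164 168 161 104  80  70  73  77  78  77  80  92 107 118 153 168
  164 164]
 [164 164 166 159 118  78  75  74  81  78  82  84  82  83  90 113 159 168
  168 163]
 [163 167 165 160 100  69  78  76  79  80  85  83  82  85  82 109 159 165
  162 165]
 [167 163 163 146  92  72  82  83  82  90  87  89  87  85  83  99 158 161
  165 164]
 [164 166 162 116  84  79  82  81  85  92  91  94  91  87  84  98 159 163
  166 165]
 [165 167 164 113  80  77  82  88  90  99  98  96  93  93  88  95 157 166
  166 164]
 [166 165 148  92  76  75  81  93  99 102 106 100  97  94  89  91 137 162
  168 165]
 [169 169 144  88  74  75  92 133 117 115 111 109 105  95  90  88 121 161
  162 164]
 [165 163 117  79  68  77 108 160 160 159 161 160 136 101  89  89 120 159
  165 166]
 [168 166 121  72  71  82 119 160 166 163 170 166 150 108  83  82 110 156
  164 163]
 [162 167 127  77  68  77 115 161 168 167 167 166 125  97  86  85 137 160
  161 164]
 [165 165 160  95  66  71  84 138 161 165 166 152 100  86  78  84 139 160
  164 166]
 [166 167 168 123  78  66  70  87 108 121 127  99  83  79  76 106 154 168
  169 166]
 [167 163 167 157 109  71  69  70  75  82  85  78  75  81 104 155 170 165
  167 166]
 [167 165 167 167 158 110  79  66  65  62  70  74  76 104 154 169 164 167
  165 164]
 [162 163 166 168 163 162 137 101  84  75  84 109 123 153 167 169 165 163
  168 167]]
L (np.float32(0.5173718), np.float32(0.16065934)) -1.4221072 -2.9929037
R (np.float32(0.664286), np.float32(0.19237593)) -1.4164412 -2.9872377
T (np.float32(0.5329448), np.float32(0.24217942)) 0.14925891 -1.4215375
[0.5958 0.2126 0.09  ]
[0.5965 0.2113 0.09  ]
```

step_arm(plan=[{"rx": 0,"ry": 0,"rz": 0,"tx": 0.105,"ty": 0.004,"tz": 0,"hand": 20},{"rx": 0,"ry": 0,"rz": 0,"tx": 0.105,"ty": 0.004,"tz": 0,"hand": 20},{"rx": 0,"ry": 0,"rz": 0,"tx": 0,"ty": 0,"tz": 0.16,"hand": 20},{"rx": 0,"ry": 0,"rz": 0,"tx": 0,"ty": 0,"tz": 0.16,"hand": 20},{"rx": 0,"ry": 0,"rz": 0,"tx": 0,"ty": 0,"tz": 0,"hand": 20},{"rx": 0,"ry": 0,"rz": 0,"tx": 0,"ty": 0,"tz": 0,"hand": 20}])

```text
clock: 8.55
tcp_pos: [0.598, 0.212, 0.1229]
tcp_rot: [3.14, -0.0, 1.729]
wrist_force: [0.7, -0.1, -1.7]
finger_gap: 0.036
grip_force: 25.0
```

Run:
```python
from h import *
st();move([.5968,.2116,.1])
f=grab('side');save(f,'s1.png');im=cv2.imread('pics/s1.png')
print(proj(f,[.5968,.2116,.09]))
c=cv2.resize(im[220:310,220:320],(800,600)[:2],interpolation=cv2.INTER_CUBIC)
c=cv2.resize(im[215:305,215:335],(800,600),interpolation=cv2.INTER_CUBIC);cv2.imwrite('pics/s1c.png',c)
```

```text
t 8.55 [0.598  0.212  0.1229] [ 3.1403 -0.0002  1.7291] gap 0.03600135076367092 F [ 0.7482 -0.0668 -1.6858] grip 24.999452736228704
move units [-0.0006 -0.0049  0.0915] rows>= 0.3666344901316871 
[269.9198 259.3006]
```

View pics/s1c.png

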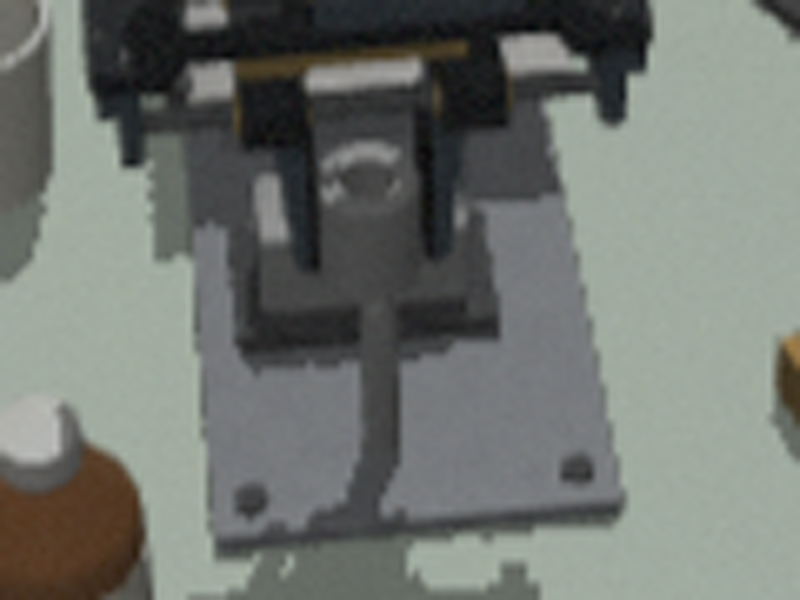

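Run:
```python
from h import *
f=grab('side');z=lambda X:(proj(f,X)-[215,215])*6.667
for Z in(.01,.09):print(Z,z([.5968,.2116,Z]))
for Z in(.107,.151):print('sl',Z,z([.598,.212,Z]))
x=np.array([-.1496,.9887,0]);y=np.array([-.9887,-.1496,0]);P=np.array([.5968,.2116,.01])
for a,b in((37,85),(37,-65)):print('corner',z(P+x*a/1e3+y*b/1e3))
g=cv2.cvtColor(f['frame'],cv2.COLOR_RGB2GRAY)
for r in(262,266,270,274,278):print(r,g[r,262:282])
for r in(246,250,253,256):print(r,g[r,256:286])
```

```text
0.01 [370.6784 440.1229]
0.09 [366.1505 295.3518]
sl 0.107 [361.6435 263.523 ]
sl 0.151 [358.8053 175.8975]
corner [613.2663 497.9167]
corner [201.2273 536.9634]
262 [44 42 40 41 41 39 43 67 75 79 70 66 53 42 40 36 43 40 40 44]
266 [41 44 40 43 46 47 51 68 73 70 69 69 62 61 64 63 65 68 68 69]
270 [107 102 102 104 118 119 119  80  70  72  68  66  74 116 121 122 125 126
 122 121]
274 [120 120 120 119 123 119 120  86  71  71  67  67  61 115 119 120 123 122
 124 121]
278 [120 121 121 122 121 120 123  93  73  70  66  65  63 116 122 120 122 124
 122 122]
246 [140 101  51  41  43  26  37  64  73  75  81  84  82  84  82  83  83  76
  70  65  59  47  30  19  41  40  40 110 112  85]
250 [132 130  74  45  44  28  29  61  68  69  71  70  71  73  72  69  67  64
  66  59  61  52  26  20  33  40  47  68  66  64]
253 [73 72 61 40 43 35 33 63 70 71 70 68 70 71 69 66 68 64 64 64 59 54 47 31
 41 47 63 67 65 60]
256 [70 70 71 73 63 62 66 68 70 70 76 72 70 69 69 70 67 66 59 59 62 69 69 69
 70 70 71 69 66 60]
```

step_arm(plan=[{"rx": 0,"ry": 0,"rz": 0,"tx": 0,"ty": -0.007,"tz": 0,"hand": 20},{"rx": 0,"ry": 0,"rz": 0,"tx": 0,"ty": 0,"tz": 0.02,"hand": 20},{"rx": 0,"ry": 0,"rz": 0,"tx": 0,"ty": 0,"tz": 0.02,"hand": 20},{"rx": 0,"ry": 0,"rz": 0,"tx": 0,"ty": 0,"tz": 0.02,"hand": 20},{"rx": 0,"ry": 0,"rz": 0,"tx": 0,"ty": 0,"tz": 0.02,"hand": 20},{"rx": 0,"ry": 0,"rz": 0,"tx": 0,"ty": 0,"tz": 0.01,"hand": 20},{"rx": 0,"ry": 0,"rz": 0,"tx": 0,"ty": 0,"tz": 0.0,"hand": 20}])

```text
clock: 9.52
tcp_pos: [0.5954, 0.2113, 0.0987]
tcp_rot: [-3.141, 0.0, 1.729]
wrist_force: [0.8, -0.0, -2.6]
finger_gap: 0.0356
grip_force: 25.0
```

No contact, and the sleeve bottom is now below the post tip. I continue down.

step_arm(plan=[{"rx": 0,"ry": 0,"rz": 0,"tx": 0,"ty": 0,"tz": 0.03,"hand": 20},{"rx": 0,"ry": 0,"rz": 0,"tx": 0,"ty": 0,"tz": 0.03,"hand": 20},{"rx": 0,"ry": 0,"rz": 0,"tx": 0,"ty": 0,"tz": 0,"hand": 20}])

```text
clock: 9.9
tcp_pos: [0.595, 0.2112, 0.0831]
tcp_rot: [-3.14, 0.0, 1.729]
wrist_force: [-0.5, -0.3, -2.9]
finger_gap: 0.0355
grip_force: 25.0
```

step_arm(plan=[{"rx": 0,"ry": 0,"rz": 0,"tx": 0,"ty": 0,"tz": 0.05,"hand": 20},{"rx": 0,"ry": 0,"rz": 0,"tx": 0,"ty": 0,"tz": 0.05,"hand": 20},{"rx": 0,"ry": 0,"rz": 0,"tx": 0,"ty": 0,"tz": 0.05,"hand": 20},{"rx": 0,"ry": 0,"rz": 0,"tx": 0,"ty": 0,"tz": 0.05,"hand": 20},{"rx": 0,"ry": 0,"rz": 0,"tx": 0,"ty": 0,"tz": 0,"hand": 20}])

```text
clock: 10.52
tcp_pos: [0.5948, 0.2111, 0.0326]
tcp_rot: [-3.14, 0.0, 1.729]
wrist_force: [-0.9, -0.5, -2.0]
finger_gap: 0.036
grip_force: 25.0
```

step_arm(plan=[{"rx": 0,"ry": 0,"rz": 0,"tx": 0,"ty": 0,"tz": 0.018,"hand": 20},{"rx": 0,"ry": 0,"rz": 0,"tx": 0,"ty": 0,"tz": 0.008,"hand": 20},{"rx": 0,"ry": 0,"rz": 0,"tx": 0,"ty": 0,"tz": 0,"hand": 20}])

```text
clock: 10.9
tcp_pos: [0.5956, 0.2114, 0.0275]
tcp_rot: [3.141, -0.0, 1.729]
wrist_force: [0.3, -1.0, -2.1]
finger_gap: 0.0359
grip_force: 25.0
```

step_arm(plan=[{"rx": 0,"ry": 0,"rz": 0,"tx": 0,"ty": 0,"tz": 0.004,"hand": 20},{"rx": 0,"ry": 0,"rz": 0,"tx": 0,"ty": 0,"tz": 0,"hand": 60},{"rx": 0,"ry": 0,"rz": 0,"tx": 0,"ty": 0,"tz": 0,"hand": 60},{"rx": 0,"ry": 0,"rz": 0,"tx": 0,"ty": 0,"tz": 0,"hand": 60},{"rx": 0,"ry": 0,"rz": 0,"tx": 0,"ty": 0,"tz": -0.1,"hand": 60},{"rx": 0,"ry": 0,"rz": 0,"tx": 0,"ty": 0,"tz": -0.2,"hand": 60},{"rx": 0,"ry": 0,"rz": 0,"tx": 0,"ty": 0,"tz": -0.2,"hand": 60},{"rx": 0,"ry": 0,"rz": 0,"tx": -0.22,"ty": 0,"tz": -0.1,"hand": 60}])

```text
clock: 11.9
tcp_pos: [0.6052, 0.1587, 0.1796]
tcp_rot: [3.138, -0.0, 1.732]
wrist_force: [-0.1, -1.0, -1.3]
finger_gap: 0.0604
grip_force: 0.0
```

Run:
```python
from h import *
st();f=grab('wrist');g=f['frame']
a=grab('side');s=a['frame'][215:305,215:335]
P=np.array([.597,.2112,.05]);u=proj(f,P).astype(int);print(u)
w=g[max(u[1]-60,0):u[1]+60,u[0]-80:u[0]+80]
im=np.hstack([cv2.resize(w,(400,300)),cv2.resize(s,(400,300))]);cv2.imwrite('pics/c2.png',im[:,:,::-1])
for d in robot.tip_of('wrist','sleeve')[:1]: print(d['conf'],d['uv'],at_z(f,d['uv'],.01))
move([.437,-.323+-.055,.2]);
```

```text
t 11.9 [0.6052 0.1587 0.1796] [ 3.1378 -0.0005  1.7324] gap 0.06036011916228616 F [-0.1129 -0.999  -1.3296] grip 0.0
[282 153]
0.7 [283.3, 152.1] [0.5985 0.2101 0.01  ]
move units [-2.0043 -0.9963 -0.0874] rows>= 8.959659668022267
```

View pics/c2.png

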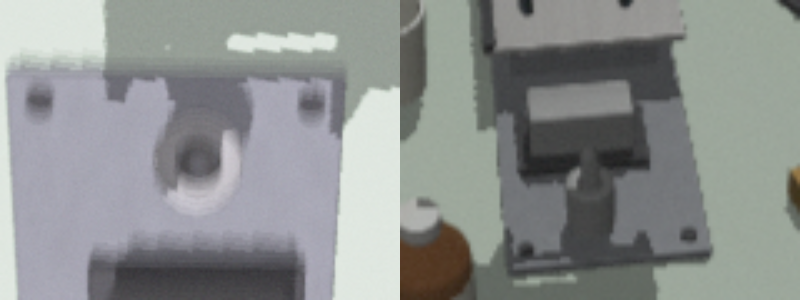

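The sleeve sits down on the post in both views. Next is the collar.

step_arm(plan=[{"rx": 0,"ry": 0,"rz": 0,"tx": -0.2,"ty": -0.096,"tz": -0.01,"hand": 85},{"rx": 0,"ry": 0,"rz": 0,"tx": -0.2,"ty": -0.096,"tz": -0.01,"hand": 85},{"rx": 0,"ry": 0,"rz": 0,"tx": -0.2,"ty": -0.096,"tz": -0.01,"hand": 85},{"rx": 0,"ry": 0,"rz": 0,"tx": -0.2,"ty": -0.096,"tz": -0.01,"hand": 85},{"rx": 0,"ry": 0,"rz": 0,"tx": -0.2,"ty": -0.096,"tz": -0.01,"hand": 85},{"rx": 0,"ry": 0,"rz": 0,"tx": -0.2,"ty": -0.096,"tz": -0.01,"hand": 85},{"rx": 0,"ry": 0,"rz": 0,"tx": -0.2,"ty": -0.096,"tz": -0.01,"hand": 85},{"rx": 0,"ry": 0,"rz": 0,"tx": -0.2,"ty": -0.096,"tz": -0.01,"hand": 85}])

```text
clock: 13.05
tcp_pos: [0.4769, -0.2691, 0.1959]
tcp_rot: [-3.141, -0.001, 1.729]
wrist_force: [0.7, -0.5, -0.7]
finger_gap: 0.0853
grip_force: 0.0
```

step_arm(plan=[{"rx": 0,"ry": 0,"rz": 0,"tx": -0.2,"ty": -0.096,"tz": 0,"hand": 85},{"rx": 0,"ry": 0,"rz": 0,"tx": -0.2,"ty": -0.096,"tz": 0,"hand": 85},{"rx": 0,"ry": 0,"rz": 0,"tx": 0,"ty": 0,"tz": 0,"hand": 85},{"rx": 0,"ry": 0,"rz": 0,"tx": 0,"ty": 0,"tz": 0,"hand": 85}])

```text
clock: 13.55
tcp_pos: [0.4459, -0.3736, 0.1956]
tcp_rot: [-3.141, -0.001, 1.729]
wrist_force: [-0.0, -0.6, 0.6]
finger_gap: 0.0848
grip_force: 0.0
```

Run:
```python
from h import *
s=st();f=grab('wrist')
for d in robot.masks_of('wrist','collar')[:3]:
    m=d['mask'];X=at_z(f,d['rect'][:2],.02);print(d['conf'],d['rect'],X,f['frame'][m].mean(0))
    if abs(f['frame'][m].mean(0)[0]-f['frame'][m].mean(0)[1])<20:
        X[2]=.024;circ(f,X,.028);circ(f,X,.0092)
```

```text
t 13.55 [ 0.4459 -0.3736  0.1956] [-3.1408 -0.0013  1.7287] gap 0.08478831736440465 F [-0.0444 -0.5626  0.557 ] grip 0.0
0.96 [289.5, 158.3, 48.6, 46.7] [ 0.4468 -0.3283  0.02  ] [163.5954 160.8516 165.8134]
none
circ [287.   157.25] 8.6 exp 8.05315348351911 [ 0.4437 -0.3273  0.024 ]
circ [286.75 155.  ] 8.325 exp 8.05315348351911 [ 0.443  -0.3248  0.024 ]
0.6 [323.0, 69.2, 54.3, 61.9] [ 0.4669 -0.2298  0.02  ] [144.2662  81.2002 100.9914]
```

Run:
```python
from h import *
f=grab('wrist');g=cv2.cvtColor(f['frame'],cv2.COLOR_RGB2GRAY)
u0,v0=255,125;c=g[v0:v0+66,u0:u0+68]
for r in range(6,64,3): print(v0+r,c[r,::2])
th=cv2.resize(c,None,fx=4,fy=4,interpolation=cv2.INTER_CUBIC)
m=robot.masks_of('wrist','collar')[0]['mask'].astype(np.uint8)
k=max(cv2.findContours(m,0,1)[0],key=cv2.contourArea);e=cv2.fitEllipse(k);print('mask ellipse',e,at_z(f,e[0],.02))
```

```text
131 [197 196 199 197 195 198 139 129 126 131 128 129 127 127 130 126 128 127
 128 129 127 125 130 131 127 126 189 198 198 199 199 194 196 194]
134 [197 193 196 197 199 197 149 137 130 132 125 125 116 144 150 150 154 155
 152 135 106 124 129 128 130 128 126 143 198 198 196 200 197 197]
137 [198 197 199 195 196 195 196 156 129 121 155 158 163 160 161 159 164 164
 165 165 163 164 146 116 126 129 129 128 187 199 198 194 199 195]
140 [197 196 198 199 199 200 197 131 102 161 165 162 166 164 165 160 160 164
 164 164 163 162 160 162 151 126 128 130 134 197 197 199 196 196]
143 [198 196 196 195 198 196 152 107 154 162 164 163 162 168 162 165 161 165
 166 165 164 163 161 162 159 162 126 130 127 189 197 195 196 197]
146 [197 200 195 199 200 165 151 168 161 158 160 167 164 163 166 166 162 162
 166 165 166 166 164 160 162 165 155 115 135 198 198 197 196 197]
149 [198 199 197 195 194 151 167 163 168 165 166 163 166 164 163 146 154 157
 169 169 167 168 164 162 162 162 162 145 125 182 199 197 197 196]
152 [196 198 193 198 163 158 168 167 170 165 163 162 165 114 138 193 198 198
 193 181 166 166 167 1
[... 1201 characters left out ...]
197 198 196 199 198 196 199 197 193 177 177 183 177 132 173 177
 173 173 168 173 196 197 196 198 198 196 195 196 197 197 197 197]
182 [197 197 198 197 197 197 199 195 196 196 198 196 203 195 190 192 192 186
 194 199 198 198 196 198 195 200 196 198 195 198 200 195 194 196]
185 [197 195 196 198 197 196 199 197 196 199 198 196 197 196 197 196 200 199
 197 195 194 201 197 197 195 195 199 196 195 197 196 195 200 198]
188 [197 199 197 197 197 198 194 196 197 198 196 197 196 199 198 196 197 195
 197 197 196 196 197 197 199 198 198 197 198 197 198 198 198 196]
mask ellipse ((320.75653076171875, 68.36807250976562), (51.51881408691406, 59.440616607666016), 15.538702011108398) [ 0.4646 -0.2289  0.02  ]
```

The collar centre is at (287,157), which is (0.444,-0.327). The pink ring is separate, at (323,69).

step_arm(plan=[{"rx": 0,"ry": 0,"rz": 0,"tx": 0.185,"ty": 0.026,"tz": 0,"hand": 85},{"rx": 0,"ry": 0,"rz": 0,"tx": 0,"ty": 0,"tz": 0.2,"hand": 85},{"rx": 0,"ry": 0,"rz": 0,"tx": 0,"ty": 0,"tz": 0.2,"hand": 85},{"rx": 0,"ry": 0,"rz": 0,"tx": 0,"ty": 0,"tz": 0.2,"hand": 85},{"rx": 0,"ry": 0,"rz": 0,"tx": 0,"ty": 0,"tz": 0.1,"hand": 85},{"rx": 0,"ry": 0,"rz": 0,"tx": 0,"ty": 0,"tz": 0.05,"hand": 85},{"rx": 0,"ry": 0,"rz": 0,"tx": 0,"ty": 0,"tz": 0,"hand": 85},{"rx": 0,"ry": 0,"rz": 0,"tx": 0,"ty": 0,"tz": 0,"hand": 85}])

```text
clock: 14.75
tcp_pos: [0.4458, -0.3282, 0.0101]
tcp_rot: [3.141, 0.001, 1.729]
wrist_force: [-0.8, 0.0, 0.9]
finger_gap: 0.0848
grip_force: 0.0
```

step_arm(plan=[{"rx": 0,"ry": 0,"rz": 0,"tx": 0.006,"ty": 0,"tz": 0.024,"hand": 85},{"rx": 0,"ry": 0,"rz": 0,"tx": 0,"ty": 0,"tz": 0,"hand": 50},{"rx": 0,"ry": 0,"rz": 0,"tx": 0,"ty": 0,"tz": 0,"hand": 40},{"rx": 0,"ry": 0,"rz": 0,"tx": 0,"ty": 0,"tz": 0,"hand": 40},{"rx": 0,"ry": 0,"rz": 0,"tx": 0,"ty": 0,"tz": 0,"hand": 40},{"rx": 0,"ry": 0,"rz": 0,"tx": 0,"ty": 0,"tz": 0,"hand": 40},{"rx": 0,"ry": 0,"rz": 0,"tx": 0,"ty": 0,"tz": 0,"hand": 40}], force=30)

```text
clock: 15.62
tcp_pos: [0.4448, -0.3264, 0.003]
tcp_rot: [-3.142, -0.0, 1.729]
wrist_force: [-2.1, -0.0, 4.9]
finger_gap: 0.0561
grip_force: 30.0
```

step_arm(plan=[{"rx": 0,"ry": 0,"rz": 0,"tx": 0,"ty": 0,"tz": -0.2,"hand": 40},{"rx": 0,"ry": 0,"rz": 0,"tx": 0,"ty": 0,"tz": -0.2,"hand": 40},{"rx": 0,"ry": 0,"rz": 0,"tx": 0,"ty": 0,"tz": -0.2,"hand": 40},{"rx": 0,"ry": 0,"rz": 0,"tx": 0.203,"ty": 0.093,"tz": 0,"hand": 40},{"rx": 0,"ry": 0,"rz": 0,"tx": 0.203,"ty": 0.093,"tz": 0,"hand": 40},{"rx": 0,"ry": 0,"rz": 0,"tx": 0.203,"ty": 0.093,"tz": 0,"hand": 40},{"rx": 0,"ry": 0,"rz": 0,"tx": 0.203,"ty": 0.093,"tz": 0,"hand": 40},{"rx": 0,"ry": 0,"rz": 0,"tx": 0.203,"ty": 0.093,"tz": 0,"hand": 40}])

```text
clock: 16.62
tcp_pos: [0.5196, -0.0556, 0.1527]
tcp_rot: [-3.141, -0.0, 1.729]
wrist_force: [0.5, 0.2, -3.5]
finger_gap: 0.0562
grip_force: 30.0
```

step_arm(plan=[{"rx": 0,"ry": 0,"rz": 0,"tx": 0.203,"ty": 0.093,"tz": 0,"hand": 40},{"rx": 0,"ry": 0,"rz": 0,"tx": 0.203,"ty": 0.093,"tz": 0,"hand": 40},{"rx": 0,"ry": 0,"rz": 0,"tx": 0.203,"ty": 0.093,"tz": 0,"hand": 40},{"rx": 0,"ry": 0,"rz": 0,"tx": 0.203,"ty": 0.093,"tz": 0,"hand": 40},{"rx": 0,"ry": 0,"rz": 0,"tx": 0.203,"ty": 0.093,"tz": 0,"hand": 40},{"rx": 0,"ry": 0,"rz": 0,"tx": 0,"ty": 0,"tz": 0,"hand": 40},{"rx": 0,"ry": 0,"rz": 0,"tx": 0,"ty": 0,"tz": 0,"hand": 40}])

```text
clock: 17.5
tcp_pos: [0.5939, 0.2113, 0.1522]
tcp_rot: [-3.14, 0.0, 1.73]
wrist_force: [-0.4, -0.8, -3.4]
finger_gap: 0.0558
grip_force: 30.0
```

Run:
```python
from h import *
st();move([.5952,.2113,.11],1.721)
```

```text
t 17.5 [0.5939 0.2113 0.1522] [-3.1404  0.0003  1.7295] gap 0.055753478765089216 F [-0.3833 -0.8205 -3.3569] grip 29.999077767133713
move units [-0.0007  0.0053  0.169 ] rows>= 0.6762939582461055 ('turn first, rz', np.float64(0.010866828190613935))
```

Now lower: the collar underside is at TCP−3 mm and the post tip is at 90 mm.

step_arm(plan=[{"rx": 0,"ry": 0,"rz": 0,"tx": 0,"ty": 0.005,"tz": 0.12,"hand": 40},{"rx": 0,"ry": 0,"rz": 0,"tx": 0,"ty": 0,"tz": 0.08,"hand": 40},{"rx": 0,"ry": 0,"rz": 0,"tx": 0,"ty": 0,"tz": 0.03,"hand": 40},{"rx": 0,"ry": 0,"rz": 0,"tx": 0,"ty": 0,"tz": 0.03,"hand": 40},{"rx": 0,"ry": 0,"rz": 0,"tx": 0,"ty": 0,"tz": 0,"hand": 40}])

```text
clock: 18.12
tcp_pos: [0.5957, 0.2115, 0.0879]
tcp_rot: [-3.141, 0.0, 1.729]
wrist_force: [-0.1, -0.7, -4.5]
finger_gap: 0.056
grip_force: 30.0
```

step_arm(plan=[{"rx": 0,"ry": 0,"rz": 0,"tx": 0,"ty": 0,"tz": 0.035,"hand": 40},{"rx": 0,"ry": 0,"rz": 0,"tx": 0,"ty": 0,"tz": 0.035,"hand": 40},{"rx": 0,"ry": 0,"rz": 0,"tx": 0,"ty": 0,"tz": 0.03,"hand": 40},{"rx": 0,"ry": 0,"rz": 0,"tx": 0,"ty": 0,"tz": 0.012,"hand": 40},{"rx": 0,"ry": 0,"rz": 0,"tx": 0,"ty": 0,"tz": 0,"hand": 40}])

```text
clock: 18.75
tcp_pos: [0.5956, 0.2116, 0.0597]
tcp_rot: [-3.141, 0.0, 1.729]
wrist_force: [0.4, 0.4, -3.7]
finger_gap: 0.0559
grip_force: 30.0
```

step_arm(plan=[{"rx": 0,"ry": 0,"rz": 0,"tx": 0,"ty": 0,"tz": 0.008,"hand": 40},{"rx": 0,"ry": 0,"rz": 0,"tx": 0,"ty": 0,"tz": 0,"hand": 40},{"rx": 0,"ry": 0,"rz": 0,"tx": 0,"ty": 0,"tz": 0,"hand": 75},{"rx": 0,"ry": 0,"rz": 0,"tx": 0,"ty": 0,"tz": 0,"hand": 75},{"rx": 0,"ry": 0,"rz": 0,"tx": 0,"ty": 0,"tz": 0,"hand": 75},{"rx": 0,"ry": 0,"rz": 0,"tx": 0,"ty": 0,"tz": -0.16,"hand": 75},{"rx": 0,"ry": 0,"rz": 0,"tx": 0,"ty": 0,"tz": -0.2,"hand": 75},{"rx": 0,"ry": 0,"rz": 0,"tx": 0,"ty": 0,"tz": -0.2,"hand": 75}])

```text
clock: 19.75
tcp_pos: [0.5956, 0.2116, 0.1995]
tcp_rot: [-3.141, 0.0, 1.729]
wrist_force: [-0.3, 0.1, 0.9]
finger_gap: 0.0746
grip_force: 0.0
```

step_arm(plan=[{"rx": 0,"ry": 0,"rz": 0,"tx": -0.214,"ty": -0.018,"tz": 0,"hand": 91},{"rx": 0,"ry": 0,"rz": 0,"tx": -0.214,"ty": -0.018,"tz": 0,"hand": 91},{"rx": 0,"ry": 0,"rz": 0,"tx": -0.214,"ty": -0.018,"tz": 0,"hand": 91},{"rx": 0,"ry": 0,"rz": 0,"tx": -0.214,"ty": -0.018,"tz": 0,"hand": 91},{"rx": 0,"ry": 0,"rz": 0,"tx": -0.214,"ty": -0.018,"tz": 0,"hand": 91},{"rx": 0,"ry": 0,"rz": 0,"tx": -0.214,"ty": -0.018,"tz": 0,"hand": 91},{"rx": 0,"ry": 0,"rz": 0,"tx": 0,"ty": 0,"tz": 0,"hand": 91},{"rx": 0,"ry": 0,"rz": 0,"tx": 0,"ty": 0,"tz": 0,"hand": 91}])

```text
clock: 20.75
tcp_pos: [0.6195, -0.1094, 0.1979]
tcp_rot: [-3.142, -0.0, 1.728]
wrist_force: [0.3, -0.4, 0.0]
finger_gap: 0.0912
grip_force: 0.0
```

```bash
cat >> h.py <<'E'
PX=np.array([.596,.2115]);YAW=1.721
ex=np.array([np.cos(YAW),np.sin(YAW)]);ey=np.array([-ex[1],ex[0]])
A=PX-.078*ex
def tost(X): d=np.asarray(X)[:2]-A; return np.array([d@ex,d@ey])*1e3
E
python3 - <<'E'
from h import *
s=st();print('tcp stand',tost(s['tcp_pos']))
f=grab('wrist');a=grab('side')
im=np.hstack([f['frame'][:300,80:480],cv2.resize(a['frame'][170:305,210:300+90],(400,300))]);cv2.imwrite('pics/c3.png',im[:,:,::-1])
ms=robot.masks_of('wrist','plate')
for d in ms[:2]:
    k=max(cv2.findContours(d['mask'].astype(np.uint8),0,2)[0],key=cv2.contourArea);k=cv2.approxPolyDP(k,6,True)[:,0]
    print(d['conf'],[(q.tolist(),tost(at_z(f,q,.072)).round(1).tolist()) for q in k])
for n,z in(('deck_mid',.06),('fence_mid',.066)):
    for d in robot.tip_of('wrist',n)[:1]:print(n,d['conf'],d['uv'],tost(at_z(f,d['uv'],z)))
E
```

```text
t 20.75 [ 0.6195 -0.1094  0.1979] [-3.1415 -0.0002  1.7284] gap 0.09117893908867628 F [ 0.2667 -0.4211  0.025 ] grip 0.0
tcp stand [-242.8177   24.7828]
0.83 [([228, 69], [-114.1, 75.6]), ([215, 173], [-209.4, 92.5]), ([328, 195], [-231.0, -21.6]), ([351, 93], [-133.7, -38.5])]
0.8 [([126, 88], [-131.0, 171.3]), ([65, 128], [-167.2, 234.7]), ([104, 182], [-219.4, 204.9]), ([164, 144], [-181.5, 140.8])]
fence_mid 0.88 [368.2, 116.9] [-154.5623  -58.0317]
```

View pics/c3.png

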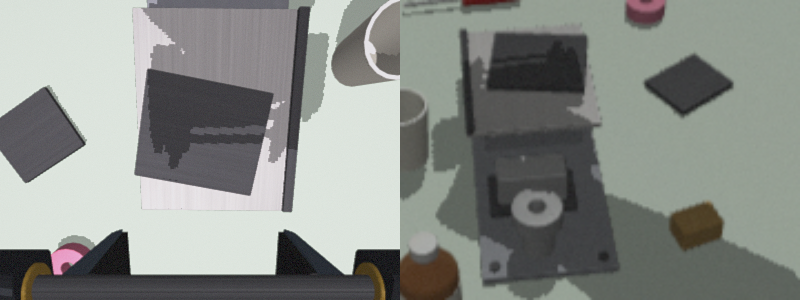

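The collar is home. The plate (corners at about (148,69), (135,175), (250,195), (273,93)) is turned −10° and centred at stand (−172, +27) mm. First I push its +y face against the fence with closed fingers, then push from behind with spread fingers.

step_arm(plan=[{"rx": 0,"ry": 0,"rz": 0.009,"tx": 0.156,"ty": -0.175,"tz": 0,"hand": 0},{"rx": 0,"ry": 0,"rz": 0,"tx": 0.156,"ty": -0.175,"tz": 0,"hand": 0},{"rx": 0,"ry": 0,"rz": 0,"tx": 0,"ty": 0,"tz": 0.15,"hand": 0},{"rx": 0,"ry": 0,"rz": 0,"tx": 0,"ty": 0,"tz": 0.15,"hand": 0},{"rx": 0,"ry": 0,"rz": 0,"tx": 0,"ty": 0,"tz": 0.15,"hand": 0},{"rx": 0,"ry": 0,"rz": 0,"tx": 0,"ty": 0,"tz": 0.07,"hand": 0},{"rx": 0,"ry": 0,"rz": 0,"tx": 0,"ty": 0,"tz": 0,"hand": 0},{"rx": 0,"ry": 0,"rz": 0,"tx": 0,"ty": 0,"tz": 0,"hand": 0}])

```text
clock: 22.0
tcp_pos: [0.5219, -0.0459, 0.0688]
tcp_rot: [3.14, 0.0, 1.722]
wrist_force: [0.2, -0.9, 0.2]
finger_gap: 0.0141
grip_force: 0.0
```

Run:
```python
from h import *
s=st();print('tcp stand',tost(s['tcp_pos']))
```

```text
t 22.0 [ 0.5219 -0.0459  0.0688] [3.1403 0.0004 1.7222] gap 0.014079562785031698 F [ 0.1749 -0.9433  0.1723] grip 0.0
tcp stand [-165.4433  111.7815]
```

step_arm(plan=[{"rx": 0,"ry": 0,"rz": 0,"tx": 0,"ty": 0,"tz": 0.015,"hand": 0},{"rx": 0,"ry": 0,"rz": 0,"tx": 0,"ty": 0.03,"tz": 0,"hand": 0},{"rx": 0,"ry": 0,"rz": 0,"tx": 0,"ty": 0.02,"tz": 0,"hand": 0},{"rx": 0,"ry": 0,"rz": 0,"tx": 0,"ty": 0.02,"tz": 0,"hand": 0},{"rx": 0,"ry": 0,"rz": 0,"tx": 0,"ty": 0.02,"tz": 0,"hand": 0},{"rx": 0,"ry": 0,"rz": 0,"tx": 0,"ty": 0.02,"tz": 0,"hand": 0},{"rx": 0,"ry": 0,"rz": 0,"tx": 0,"ty": 0.02,"tz": 0,"hand": 0}])

```text
clock: 22.88
tcp_pos: [0.5529, -0.0411, 0.0641]
tcp_rot: [-3.14, -0.0, 1.722]
wrist_force: [-6.1, -2.2, 4.5]
finger_gap: 0.0003
grip_force: 3.0
```

```bash
cat > pl.py <<'E'
from h import *
s=st();print('tcp stand',tost(s['tcp_pos']))
for c in('wrist','top','side'):
  f=grab(c);best=None
  for d in robot.masks_of(c,'plate')[:3]:
    k=max(cv2.findContours(d['mask'].astype(np.uint8),0,2)[0],key=cv2.contourArea)
    W=np.array([tost(at_z(f,q,.072)) for q in k[:,0]]);r=cv2.minAreaRect(W.astype(np.float32))
    if abs(r[0][1])<60: print(c,d['conf'],np.round(r[0],1),np.round(r[1],1),round(r[2],1))
E
python3 pl.py
```

```text
t 22.875 [ 0.5529 -0.0411  0.0641] [-3.14   -0.0003  1.7219] gap 0.00030643258239241157 F [-6.1043 -2.1578  4.4673] grip 3.0052143149077892
tcp stand [-165.3095   80.375 ]
wrist 0.64 [-147.9    6.6] [120.6  57. ] 81.8
top 0.48 [-174.1  -40.4] [17.  96.3] 81.6
side 0.88 [-162.8    6.9] [120.1 110.2] 83.0
```

step_arm(plan=[{"rx": 0,"ry": 0,"rz": 0,"tx": 0,"ty": 0.01,"tz": 0,"hand": 0},{"rx": 0,"ry": 0,"rz": 0,"tx": 0,"ty": 0.01,"tz": 0,"hand": 0},{"rx": 0,"ry": 0,"rz": 0,"tx": 0,"ty": 0,"tz": 0,"hand": 0}])

```text
clock: 23.55
tcp_pos: [0.5563, -0.0405, 0.0637]
tcp_rot: [-3.137, -0.001, 1.722]
wrist_force: [-13.1, -3.8, 9.8]
finger_gap: 0.0006
grip_force: 7.2
```

```bash
python3 pl.py
```

```text
t 23.55 [ 0.5563 -0.0405  0.0637] [-3.1372 -0.0007  1.7219] gap 0.0006415445701989755 F [-13.1288  -3.7661   9.8141] grip 7.190548705402762
tcp stand [-165.1935   76.9145]
wrist 0.78 [-147.1    3.6] [121.1  56.9] 82.6
wrist 0.75 [-101.2   12.5] [139.1 154.5] 0.2
top 0.71 [-186.7  -44.6] [14.4 73.2] 77.4
top 0.69 [-69.6  14.9] [355.1 162.5] 0.2
side 0.73 [-165.3    5.6] [117.6 114.7] 83.0
```

step_arm(plan=[{"rx": 0,"ry": 0,"rz": 0,"tx": 0,"ty": 0.008,"tz": 0,"hand": 0},{"rx": 0,"ry": 0,"rz": 0,"tx": 0,"ty": 0.008,"tz": 0,"hand": 0},{"rx": 0,"ry": 0,"rz": 0,"tx": 0,"ty": 0,"tz": 0,"hand": 0}])

```text
clock: 24.22
tcp_pos: [0.557, -0.0399, 0.063]
tcp_rot: [-3.13, -0.002, 1.722]
wrist_force: [-31.8, -7.1, 21.5]
finger_gap: 0.0009
grip_force: 16.5
```

```bash
python3 pl.py
```

```text
t 24.225 [ 0.557  -0.0399  0.063 ] [-3.1305 -0.002   1.7217] gap 0.0008542179570322716 F [-31.8371  -7.1032  21.539 ] grip 16.501424149610102
tcp stand [-164.715    76.1562]
wrist 0.92 [-146.5    3.1] [120.5  55.1] 82.4
side 0.68 [-165.    7.] [120.3 114.8] 82.9
```

The finger backs taper and wedge on the plate edge, so I back off. I'll turn the tool 90° and push with the vertical flanks of two spread fingers.

step_arm(plan=[{"rx": 0,"ry": 0,"rz": 0,"tx": 0,"ty": -0.1,"tz": 0,"hand": 0},{"rx": 0,"ry": 0,"rz": 0,"tx": 0,"ty": -0.1,"tz": -0.1,"hand": 60},{"rx": 0,"ry": 0,"rz": 0,"tx": 0,"ty": 0,"tz": -0.2,"hand": 60},{"rx": 0,"ry": 0,"rz": 0.222,"tx": 0,"ty": 0,"tz": -0.2,"hand": 60},{"rx": 0,"ry": 0,"rz": 0.222,"tx": 0,"ty": 0,"tz": 0,"hand": 60},{"rx": 0,"ry": 0,"rz": 0.222,"tx": 0,"ty": 0,"tz": 0,"hand": 60},{"rx": 0,"ry": 0,"rz": 0.222,"tx": 0,"ty": 0,"tz": 0,"hand": 60},{"rx": 0,"ry": 0,"rz": 0.222,"tx": 0,"ty": 0,"tz": 0,"hand": 60}])

```text
clock: 25.52
tcp_pos: [0.5132, -0.0473, 0.1894]
tcp_rot: [3.141, -0.001, 0.844]
wrist_force: [-0.2, -0.3, 0.2]
finger_gap: 0.0599
grip_force: 0.0
```

step_arm(plan=[{"rx": 0,"ry": 0,"rz": 0.222,"tx": 0,"ty": 0,"tz": 0,"hand": 60},{"rx": 0,"ry": 0,"rz": 0.222,"tx": 0,"ty": 0,"tz": 0,"hand": 60},{"rx": 0,"ry": 0,"rz": 0.222,"tx": 0,"ty": 0,"tz": 0,"hand": 60},{"rx": 0,"ry": 0,"rz": 0.222,"tx": 0,"ty": 0,"tz": 0,"hand": 60},{"rx": 0,"ry": 0,"rz": 0,"tx": 0,"ty": 0,"tz": 0,"hand": 60},{"rx": 0,"ry": 0,"rz": 0,"tx": 0,"ty": 0,"tz": 0,"hand": 60}])

```text
clock: 26.28
tcp_pos: [0.5129, -0.0473, 0.1892]
tcp_rot: [3.142, -0.0, 0.157]
wrist_force: [-0.1, -0.4, 1.0]
finger_gap: 0.0598
grip_force: 0.0
```

```bash
python3 pl.py
python3 - <<'E'
from h import *
f=grab('wrist');save(f,'w9.png')
for n,z in(('deck_mid',.06),('fence_mid',.066)):
    for d in robot.tip_of('wrist',n)[:1]:print(n,d['conf'],d['uv'],tost(at_z(f,d['uv'],z)))
E
```

```text
t 26.275 [ 0.5129 -0.0473  0.1892] [ 3.1415 -0.0003  0.1566] gap 0.05981147849268569 F [-0.0976 -0.385   0.9619] grip 0.0
tcp stand [-165.4586  120.8658]
wrist 0.64 [-170.     6.2] [121.6 100.6] 82.6
side 0.9 [-165.     5.4] [117.9 106.3] 83.0
side 0.6 [-312.1  -23.9] [39.  81.8] 4.9
deck_mid 0.52 [106.6, 82.4] [-1.5437  1.5924]
fence_mid 0.87 [268.1, 7.2] [-153.7298  -58.2298]
```

step_arm(plan=[{"rx": 0,"ry": 0,"rz": 0.008,"tx": 0,"ty": 0.01,"tz": 0.2,"hand": 60},{"rx": 0,"ry": 0,"rz": 0,"tx": 0,"ty": 0,"tz": 0.2,"hand": 60},{"rx": 0,"ry": 0,"rz": 0,"tx": 0,"ty": 0,"tz": 0.08,"hand": 60},{"rx": 0,"ry": 0,"rz": 0,"tx": 0,"ty": 0,"tz": 0.018,"hand": 60},{"rx": 0,"ry": 0,"rz": 0,"tx": 0.06,"ty": 0,"tz": 0,"hand": 60},{"rx": 0,"ry": 0,"rz": 0,"tx": 0.04,"ty": 0,"tz": 0,"hand": 60},{"rx": 0,"ry": 0,"rz": 0,"tx": 0.03,"ty": 0,"tz": 0,"hand": 60},{"rx": 0,"ry": 0,"rz": 0,"tx": 0,"ty": 0,"tz": 0,"hand": 60}])

```text
clock: 27.72
tcp_pos: [0.5458, -0.045, 0.0651]
tcp_rot: [3.141, 0.0, 0.147]
wrist_force: [-0.3, -0.7, 0.2]
finger_gap: 0.0602
grip_force: 0.5
```

```bash
python3 pl.py
```

```text
t 27.725 [ 0.5458 -0.045   0.0651] [3.1415 0.0001 0.1465] gap 0.060234431748013684 F [-0.3184 -0.6885  0.2061] grip 0.5105819070740836
tcp stand [-168.0718   88.0081]
wrist 0.58 [-170.     5.8] [119.3  99.8] 82.8
top 0.8 [-171.2  -28.6] [45.9 98.7] 81.6
top 0.52 [-69.9  14.6] [354.3 163.2] 0.2
side 0.66 [-165.1    7.1] [120.1 114.6] 83.1
```

step_arm(plan=[{"rx": 0,"ry": 0,"rz": 0,"tx": 0.012,"ty": 0,"tz": 0,"hand": 60},{"rx": 0,"ry": 0,"rz": 0,"tx": 0.012,"ty": 0,"tz": 0,"hand": 60},{"rx": 0,"ry": 0,"rz": 0,"tx": 0,"ty": 0,"tz": 0,"hand": 60}])

```text
clock: 28.4
tcp_pos: [0.5483, -0.0445, 0.0641]
tcp_rot: [-3.141, 0.006, 0.146]
wrist_force: [-18.4, -9.2, 13.8]
finger_gap: 0.0602
grip_force: 9.4
```

```bash
python3 pl.py
```

```text
t 28.4 [ 0.5483 -0.0445  0.0641] [-3.1408  0.0065  0.1457] gap 0.060198536403709965 F [-18.4388  -9.1911  13.7556] grip 9.42082938621752
tcp stand [-168.0335   85.4374]
wrist 0.6 [-169.4    4.9] [118.8  99.8] 84.2
top 0.56 [-170.8  -36.5] [38.3 99.4] 86.7
side 0.8 [-165.1    5.1] [118.6 106.2] 83.1
```

step_arm(plan=[{"rx": 0,"ry": 0,"rz": 0,"tx": 0.01,"ty": 0,"tz": -0.003,"hand": 60},{"rx": 0,"ry": 0,"rz": 0,"tx": 0.0,"ty": 0,"tz": 0,"hand": 60}])

```text
clock: 28.95
tcp_pos: [0.5493, -0.0445, 0.0642]
tcp_rot: [-3.141, 0.01, 0.145]
wrist_force: [-24.4, -14.4, 11.5]
finger_gap: 0.0598
grip_force: 12.5
```

Friction of the face sliding past the fingers jams the rotation. Sliding the fingers backward (−x) while pressing will help it turn.

step_arm(plan=[{"rx": 0,"ry": 0,"rz": 0,"tx": 0.002,"ty": 0.02,"tz": 0,"hand": 60},{"rx": 0,"ry": 0,"rz": 0,"tx": 0.008,"ty": 0.02,"tz": 0,"hand": 60},{"rx": 0,"ry": 0,"rz": 0,"tx": 0.006,"ty": 0.015,"tz": 0,"hand": 60},{"rx": 0,"ry": 0,"rz": 0,"tx": 0,"ty": 0,"tz": 0,"hand": 60}])

```text
clock: 29.45
tcp_pos: [0.5578, -0.0565, 0.0647]
tcp_rot: [-3.14, 0.005, 0.147]
wrist_force: [-11.4, 1.2, 2.4]
finger_gap: 0.06
grip_force: 5.4
```

```bash
python3 pl.py
```

```text
t 29.45 [ 0.5578 -0.0565  0.0647] [-3.1402  0.0046  0.1471] gap 0.06002716992256337 F [-11.3615   1.1651   2.3865] grip 5.407629311084747
tcp stand [-181.2801   77.9253]
wrist 0.71 [-171.2    1.1] [116.8  99.6] 89.9
top 0.73 [-125.8  -24.4] [78.7 31.6] 69.0
side 0.78 [-167.7    3.6] [116.6 113.6] 87.0
```

The plate is now square (angle under 1°) against the fence. I back off, turn back, and go behind it.

step_arm(plan=[{"rx": 0,"ry": 0,"rz": 0,"tx": -0.1,"ty": 0,"tz": 0,"hand": 60},{"rx": 0,"ry": 0,"rz": 0,"tx": 0,"ty": 0,"tz": -0.15,"hand": 70},{"rx": 0,"ry": 0,"rz": -0.2,"tx": 0,"ty": 0,"tz": -0.2,"hand": 70},{"rx": 0,"ry": 0,"rz": -0.2255,"tx": 0,"ty": 0,"tz": 0,"hand": 70},{"rx": 0,"ry": 0,"rz": -0.2255,"tx": 0,"ty": 0,"tz": 0,"hand": 70},{"rx": 0,"ry": 0,"rz": -0.2255,"tx": 0,"ty": 0,"tz": 0,"hand": 70},{"rx": 0,"ry": 0,"rz": -0.2255,"tx": 0,"ty": 0,"tz": 0,"hand": 70},{"rx": 0,"ry": 0,"rz": -0.2255,"tx": 0,"ty": 0,"tz": 0,"hand": 70}])

```text
clock: 30.75
tcp_pos: [0.5356, -0.0605, 0.1532]
tcp_rot: [3.141, -0.0, 1.195]
wrist_force: [0.3, 0.2, -0.5]
finger_gap: 0.0702
grip_force: 0.0
```

step_arm(plan=[{"rx": 0,"ry": 0,"rz": -0.2255,"tx": 0,"ty": 0,"tz": 0,"hand": 70},{"rx": 0,"ry": 0,"rz": -0.2255,"tx": 0,"ty": 0,"tz": 0,"hand": 70},{"rx": 0,"ry": 0,"rz": -0.2255,"tx": 0,"ty": 0,"tz": 0,"hand": 70},{"rx": 0,"ry": 0,"rz": 0,"tx": -0.148,"ty": 0.196,"tz": 0,"hand": 70},{"rx": 0,"ry": 0,"rz": 0,"tx": -0.148,"ty": 0.196,"tz": 0,"hand": 70},{"rx": 0,"ry": 0,"rz": 0,"tx": 0,"ty": 0,"tz": 0,"hand": 70},{"rx": 0,"ry": 0,"rz": 0,"tx": 0,"ty": 0,"tz": 0,"hand": 70}])

```text
clock: 31.62
tcp_pos: [0.6426, -0.1189, 0.1526]
tcp_rot: [-3.141, -0.0, 1.72]
wrist_force: [-0.6, -0.1, -0.8]
finger_gap: 0.07
grip_force: 0.0
```

```bash
python3 pl.py
```

```text
t 31.625 [ 0.6426 -0.1189  0.1526] [-3.1412 -0.0003  1.7202] gap 0.07000463368928891 F [-0.6209 -0.0679 -0.7925] grip 0.0
tcp stand [-255.6838    3.3915]
wrist 0.72 [-171.2    0.5] [ 99.4 120.7] 0.5
top 0.61 [-167.6    2.6] [100.3 121.4] 0.2
side 0.59 [-164.6    1.8] [123.1 114.5] 89.7
```

step_arm(plan=[{"rx": 0,"ry": 0,"rz": 0,"tx": 0,"ty": 0,"tz": 0.2,"hand": 70},{"rx": 0,"ry": 0,"rz": 0,"tx": 0,"ty": 0,"tz": 0.11,"hand": 70},{"rx": 0,"ry": 0,"rz": 0,"tx": 0,"ty": 0,"tz": 0.038,"hand": 70},{"rx": 0,"ry": 0,"rz": 0,"tx": 0.03,"ty": 0,"tz": 0,"hand": 70},{"rx": 0,"ry": 0,"rz": 0,"tx": 0.03,"ty": 0,"tz": 0,"hand": 70},{"rx": 0,"ry": 0,"rz": 0,"tx": 0.03,"ty": 0,"tz": 0,"hand": 70},{"rx": 0,"ry": 0,"rz": 0,"tx": 0.03,"ty": 0,"tz": 0,"hand": 70},{"rx": 0,"ry": 0,"rz": 0,"tx": 0.03,"ty": 0,"tz": 0,"hand": 70}])

```text
clock: 32.92
tcp_pos: [0.6381, -0.082, 0.0671]
tcp_rot: [3.14, 0.001, 1.721]
wrist_force: [-0.0, -7.4, 4.8]
finger_gap: 0.0701
grip_force: 3.4
```

step_arm(plan=[{"rx": 0,"ry": 0,"rz": 0,"tx": 0.045,"ty": 0,"tz": 0,"hand": 70},{"rx": 0,"ry": 0,"rz": 0,"tx": 0.045,"ty": 0,"tz": 0.002,"hand": 70},{"rx": 0,"ry": 0,"rz": 0,"tx": 0.045,"ty": 0,"tz": 0.002,"hand": 70},{"rx": 0,"ry": 0,"rz": 0,"tx": 0.045,"ty": 0,"tz": 0.002,"hand": 70},{"rx": 0,"ry": 0,"rz": 0,"tx": 0.045,"ty": 0,"tz": 0,"hand": 70},{"rx": 0,"ry": 0,"rz": 0,"tx": 0.045,"ty": 0,"tz": 0,"hand": 70},{"rx": 0,"ry": 0,"rz": 0,"tx": 0.045,"ty": 0,"tz": 0,"hand": 70},{"rx": 0,"ry": 0,"rz": 0,"tx": 0,"ty": 0,"tz": 0,"hand": 70}])

```text
clock: 33.92
tcp_pos: [0.6256, -0.0033, 0.065]
tcp_rot: [3.141, -0.0, 1.721]
wrist_force: [-0.1, 0.0, -0.9]
finger_gap: 0.0702
grip_force: 0.0
```

```bash
python3 pl.py
```

```text
t 33.925 [ 0.6256 -0.0033  0.065 ] [ 3.141  -0.      1.7211] gap 0.0701983723495319 F [-0.1426  0.0126 -0.9272] grip 0.0
tcp stand [-138.7972    2.8511]
wrist 0.6 [-71.9   0.2] [ 99.5 119.1] 0.0
top 0.61 [-36.2  -3.9] [114.3  44.6] 82.1
side 0.69 [-67.4   1.9] [110.5 118.8] 0.2
```

step_arm(plan=[{"rx": 0,"ry": 0,"rz": 0,"tx": 0.035,"ty": 0,"tz": 0,"hand": 70},{"rx": 0,"ry": 0,"rz": 0,"tx": 0.035,"ty": 0,"tz": 0,"hand": 70},{"rx": 0,"ry": 0,"rz": 0,"tx": 0.035,"ty": 0,"tz": 0,"hand": 70},{"rx": 0,"ry": 0,"rz": 0,"tx": 0.035,"ty": 0,"tz": 0,"hand": 70},{"rx": 0,"ry": 0,"rz": 0,"tx": 0.035,"ty": 0,"tz": 0,"hand": 70},{"rx": 0,"ry": 0,"rz": 0,"tx": 0.03,"ty": 0,"tz": 0,"hand": 70},{"rx": 0,"ry": 0,"rz": 0,"tx": 0.02,"ty": 0,"tz": 0,"hand": 70},{"rx": 0,"ry": 0,"rz": 0,"tx": 0,"ty": 0,"tz": 0,"hand": 70}])

```text
clock: 35.22
tcp_pos: [0.6169, 0.0521, 0.0643]
tcp_rot: [-3.141, -0.0, 1.721]
wrist_force: [-0.2, 0.3, -0.2]
finger_gap: 0.07
grip_force: 0.0
```

```bash
python3 pl.py
```

```text
t 35.225 [0.6169 0.0521 0.0643] [-3.1411 -0.0004  1.7206] gap 0.0700122456359485 F [-0.1807  0.328  -0.1964] grip 0.0
tcp stand [-82.7202   3.2106]
wrist 0.7 [-16.4   0.5] [119.5  99.2] 90.0
top 0.66 [ 25.5 -20.4] [81.5 28.7] 88.3
side 0.97 [-11.7   2. ] [110.  119.3] 0.2
```

step_arm(plan=[{"rx": 0,"ry": 0,"rz": 0,"tx": 0.012,"ty": 0,"tz": 0,"hand": 70},{"rx": 0,"ry": 0,"rz": 0,"tx": 0.012,"ty": 0,"tz": 0,"hand": 70},{"rx": 0,"ry": 0,"rz": 0,"tx": 0.012,"ty": 0,"tz": 0,"hand": 70},{"rx": 0,"ry": 0,"rz": 0,"tx": 0.012,"ty": 0,"tz": 0,"hand": 70},{"rx": 0,"ry": 0,"rz": 0,"tx": 0.008,"ty": 0,"tz": 0,"hand": 70},{"rx": 0,"ry": 0,"rz": 0,"tx": 0,"ty": 0,"tz": 0,"hand": 70}])

```text
clock: 36.28
tcp_pos: [0.6151, 0.0656, 0.0645]
tcp_rot: [3.142, -0.0, 1.72]
wrist_force: [-0.3, -0.4, -0.7]
finger_gap: 0.0701
grip_force: 0.0
```

```bash
python3 pl.py
```

```text
t 36.275 [0.6151 0.0656 0.0645] [ 3.1416 -0.0001  1.7205] gap 0.07010537000269772 F [-0.3446 -0.4239 -0.7368] grip 0.0
tcp stand [-69.0907   2.9862]
wrist 0.75 [-2.7  0.2] [119.2  98.3] 90.0
top 0.61 [ 40.9 -20. ] [76.3 19.9] 87.2
top 0.49 [-195.8   15.5] [102.8 163.3] 0.1
side 0.7 [1.3 2.1] [120.8 107.8] 88.2
```

step_arm(plan=[{"rx": 0,"ry": 0,"rz": 0,"tx": 0.006,"ty": 0,"tz": 0,"hand": 70},{"rx": 0,"ry": 0,"rz": 0,"tx": 0.004,"ty": 0,"tz": 0,"hand": 70}])

```text
clock: 36.83
tcp_pos: [0.6148, 0.0678, 0.0645]
tcp_rot: [3.141, 0.0, 1.72]
wrist_force: [0.2, -2.9, 0.2]
finger_gap: 0.0703
grip_force: 1.5
```

step_arm(plan=[{"rx": 0,"ry": 0,"rz": 0,"tx": 0.005,"ty": 0,"tz": 0,"hand": 70},{"rx": 0,"ry": 0,"rz": 0,"tx": 0,"ty": 0,"tz": 0,"hand": 70}])

```text
clock: 37.08
tcp_pos: [0.6145, 0.0692, 0.0645]
tcp_rot: [3.142, -0.0, 1.72]
wrist_force: [-0.2, -2.6, -0.4]
finger_gap: 0.07
grip_force: 1.3
```

step_arm(plan=[{"rx": 0,"ry": 0,"rz": 0,"tx": 0.005,"ty": 0,"tz": 0,"hand": 70},{"rx": 0,"ry": 0,"rz": 0,"tx": 0,"ty": 0,"tz": 0,"hand": 70}])

```text
clock: 37.33
tcp_pos: [0.6142, 0.0704, 0.0644]
tcp_rot: [-3.141, -0.0, 1.72]
wrist_force: [1.4, -1.9, -1.9]
finger_gap: 0.0703
grip_force: 1.2
```

```bash
python3 pl.py
```

```text
t 37.325 [0.6142 0.0704 0.0644] [-3.1414 -0.0001  1.7203] gap 0.07025193243383869 F [ 1.4103 -1.8911 -1.9251] grip 1.228457037359476
tcp stand [-64.2104   3.0812]
wrist 0.57 [2.2 0.3] [118.6  98.2] 90.0
top 0.7 [ 46.9 -23.3] [67.4 17.1] 86.1
side 0.58 [6.1 2.2] [120.8 114. ] 89.0
```

step_arm(plan=[{"rx": 0,"ry": 0,"rz": 0,"tx": 0.005,"ty": 0,"tz": 0,"hand": 70},{"rx": 0,"ry": 0,"rz": 0,"tx": 0,"ty": 0,"tz": 0,"hand": 70}])

```text
clock: 37.88
tcp_pos: [0.6143, 0.0713, 0.0646]
tcp_rot: [3.141, 0.001, 1.721]
wrist_force: [0.3, -6.0, 0.3]
finger_gap: 0.0699
grip_force: 3.1
```

Run:
```python
from h import *
s=st();print(tost(s['tcp_pos']))
f=grab('wrist');u=proj(f,[*(A+.05*ex),.07]);print(u)
u=u.astype(int);a=f['frame'][max(u[1]-90,0):u[1]+110,u[0]-130:u[0]+137]
g=grab('side');v=proj(g,[*A,.07]).astype(int);b=g['frame'][v[1]-40:v[1]+50,v[0]-60:v[0]+60]
im=np.hstack([cv2.resize(a,(400,300)),cv2.resize(b,(400,300),interpolation=cv2.INTER_CUBIC)]);cv2.imwrite('pics/last.png',im[:,:,::-1])
```

```text
t 37.875 [0.6143 0.0713 0.0646] [3.1414 0.0005 1.7206] gap 0.06985990727537648 F [ 0.2956 -5.9558  0.2736] grip 3.1329141184687614
[-63.3332   2.8734]
[287.7562  48.1925]
```

View pics/last.png

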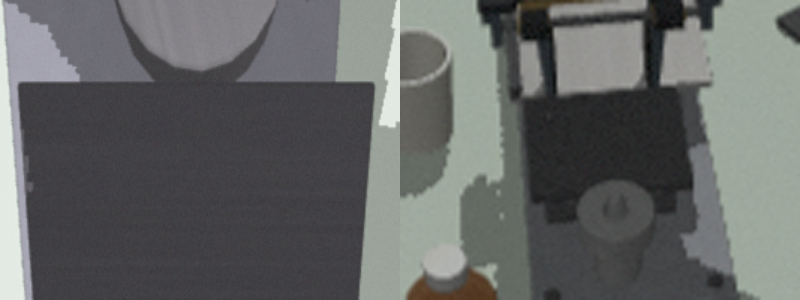

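The plate is square, level and up to the collar, and the push force rose from about 2.5 N to 6 N on contact. I retreat now.

step_arm(plan=[{"rx": 0,"ry": 0,"rz": 0,"tx": -0.05,"ty": 0,"tz": 0,"hand": 70},{"rx": 0,"ry": 0,"rz": 0,"tx": -0.08,"ty": 0,"tz": 0,"hand": 70},{"rx": 0,"ry": 0,"rz": 0,"tx": 0,"ty": 0,"tz": -0.2,"hand": 70},{"rx": 0,"ry": 0,"rz": 0,"tx": 0,"ty": 0,"tz": -0.2,"hand": 70},{"rx": 0,"ry": 0,"rz": 0,"tx": 0,"ty": 0,"tz": -0.15,"hand": 70},{"rx": 0,"ry": 0,"rz": 0,"tx": 0,"ty": 0,"tz": 0,"hand": 70},{"rx": 0,"ry": 0,"rz": 0,"tx": 0,"ty": 0,"tz": 0,"hand": 70}])

```text
clock: 38.85
tcp_pos: [0.6187, 0.0387, 0.2013]
tcp_rot: [-3.141, -0.0, 1.72]
wrist_force: [-0.2, 1.5, -0.6]
finger_gap: 0.0701
grip_force: 0.0
```

```bash
python3 pl.py
python3 - <<'E'
from h import *
f=grab('wrist')
for n,z in(('anvil_top',.059),('post_foot',.01)):
    for d in robot.tip_of('wrist',n)[:1]:print(n,d['conf'],tost(at_z(f,d['uv'],z)))
for d in robot.masks_of('wrist','collar')[:1]:
    r=d['rect'];print('collar c',tost(at_z(f,r[:2],.074)),'near',tost(at_z(f,(r[0],r[1]+r[3]/2),.078)),r)
# deck front edge vs plate rear gap
g=cv2.cvtColor(f['frame'],cv2.COLOR_RGB2GRAY);u=proj(f,[*(A-.055*ex+.02*ey),.06]).astype(int);print(u)
for r in range(u[1]-14,u[1]+15):print(r,g[r,u[0]],tost(at_z(f,(u[0],r),.06))[0].round(1))
E
```

```text
t 38.85 [0.6187 0.0387 0.2013] [-3.141  -0.0001  1.7197] gap 0.07009389210641791 F [-0.2393  1.4689 -0.5743] grip 0.0
tcp stand [-96.2666   3.4639]
wrist 0.88 [2.5 0.2] [119.1  98.7] 89.9
top 0.61 [37.1  1. ] [120.1  41. ] 85.9
side 0.66 [8.9 2.1] [106.5 119.4] 0.6
collar c [69.8366 -1.3616] near [52.0301 -1.3705] [287.7, 24.7, 62.6, 42.0]
[266 164]
150 60 -39.9
151 65 -41.0
152 63 -42.0
153 64 -43.0
154 61 -44.0
155 64 -45.0
156 64 -46.0
157 53 -47.0
158 78 -48.1
159 107 -49.1
160 113 -50.1
161 108 -51.2
162 109 -52.2
163 114 -53.2
164 110 -54.2
165 109 -55.3
166 108 -56.3
167 109 -57.4
168 108 -58.4
169 102 -59.4
170 163 -60.5
171 226 -61.5
172 226 -62.6
173 223 -63.6
174 224 -64.7
175 224 -65.7
176 222 -66.8
177 223 -67.8
178 224 -68.9
```

The deck edge measures −60.2 mm (nominal −60), so the frame is good. The plate is at about x +2, y 0, square and clear of the deck, so I hand in.

```bash
python3 -c "
from station import robot
print(robot.close_job())"
```

```text
the job is handed in; nothing more can be done
None
```

I handed the job in at about 39 s of the 72 s allowed; the hand-in returned no verdict. By the cameras the sleeve and collar are home on the post, and the plate is square on the anvil against the collar, about 2 mm off centre along the slide.

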